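# Pack a picking crate of perfume flasks and close it up

### The arm

A 6-joint arm with a two-finger parallel gripper is mounted at the origin on the work surface. World frame = base frame: x ahead of the robot, y to its left, z up, the work surface at z = 0. Lengths are in m, angles in degrees, forces in N, time in s.
With the tool pointing down it reaches from about 0.35 to 0.875 m from the base axis. Payload 4.2 kg.
Tool frame: the origin (TCP) lies between the finger pads; the fingertips stand 11 mm ahead of it and the grasp point (between the pads) lies 8 mm behind it; z points along the fingers, y is the direction in which the jaws open and shut (so a half turn about z gives the same grasp; the last joint's range is limited). The gripper opens to 87 mm and grips with 3 to 60 N. Pads are 19 mm wide; open, the fingers measure 117 mm over their backs; the gripper's body (75 mm by 190 mm) begins 51 mm behind the grasp point.
Start: joints at [-62.246, 22.042, 0.453, 0, -68.411, -14.817], TCP at [0.14, -0.609, 0.234] pointing down, gripper open.
Joint ranges: [-179.83, 179.83], [-69.29, 118.12], [-61.27, 80.66], [-181.25, 117.63], [-171.15, -9.14], [-177.46, 177.46]. Speed limits (degrees/s): [159.86, 159.86, 180, 180, 180, 180].

### API

Orientations are given as a 3x3 rotation matrix whose columns are the frame's x, y, z axes.
In Python, from station import sense, capture, get_calibration, finish_job, search_frame, cut_out gives the robot as it stands.
- The arm moves only by the tool arm_command, never from a script. Its argument "rows" is a list of rows, each an object with "fingers": the opening in per cent of the stroke, from 0 (shut) to 100 (fully open); "travel": the shift along the tool's x, y, z in cm, a list of three; "roll": the turn about the tool's z in degrees. A call has 1 to 10 rows; each row is the pose to reach, as a shift and turn from the pose commanded when the call began, along the tool's axes at that moment; what a row does not reach only later rows make up. A row lasts 1/10 s, in which the tool goes at most 50 mm and 8.59 degrees, less where a joint would pass 70% of its speed; a pose out of reach is approached as far as the arm can. A call with a gripper value outside its range is refused whole. The fingers move at their own pace and stop on an object; the grip force is fixed at half the most. Time passes only in rows, so rows that repeat a pose let the fingers close. It gives the time, the measured TCP pose, the force and the opening at its end, in the units of the state.
- sense(): the state, without advancing time (a new reading comes with each control period).
- capture(name): name is "scene" or "side" or "wrist"; returns (picture, depth): 420x560x3 uint8, red, green, blue; 420x560 float32, m along the optical axis (not along the pixel's ray), 0 where there is no reading.
- get_calibration(name): a dict with "fov_y" (degrees; the focal length in pixels is half the picture's height over the tangent of half this angle, whatever the lens; pixels are square), "cx", "cy" (the principal point, pixels), "origin" and "attitude" of the camera in the world; the wrist camera has in their place "mount" (4x4, takes a point from camera to tool coordinates, whose origin is the TCP and whose axes are the flange's). Camera axes: x right, y down, z forward; pixel columns grow to the right and rows downward; lengths in m; the calibration is good to about 2 mm. A picture is of the moment at which its call begins: read the wrist's pose just before it. get_calibration takes no time and is no camera call.
- finish_job(): hands the job in, once; it reports no verdict.
Trained networks look in the newest picture that a camera, given by its name, has taken for a name from the list of things; names that differ only in an ending like _2 or _b are one class to them, and where a whole thing is asked for, a point or a joint stands for the part that bears it (a point fixed in the world has none). Each returns a list of dicts, best first, with "p" (0 to 1); they miss things now and then, are a little off and sometimes report something else, mostly with a low value. They report only what shows in the picture. A call takes as long as a camera call.
- search_frame(camera, label): "position" ([x, y, z] in m, in world coordinates, good to about 4 mm: the middle of the surface that is visible of it).
- cut_out(camera, label): "mask" (420x560 bool, what is visible of it).
The state is a dict: "time_s": time; "joints": joint angles; "joint_velocities": joint speeds; "effort": joint torques, N m; "tcp_pos": TCP position; "ee_rot": TCP orientation; "wrist_force": force on the tool from outside, world axes, zero at the start; "moment": the same for the moment, N m; "gripper_width": opening from 0.0 (shut) to 1.0 (fully open).
Only numpy, scipy, OpenCV 4.12 (cv2) and the standard library are available. Lean on these libraries where they do the work, as an engineer would, in place of code of your own. Each camera call takes 0.05 s, during which the arm holds its last target. There are 200 camera calls.

### The job

Pack and close the grey picking crate: take out the tall metal bottle that will not fit under the lid and stand it upright in the white returns tray, and stand every ball-topped flask that is loose on the bench in front of you upright inside the crate, setting them down rather than dropping them. Once all that is done, hang the loose front gate on the crate's two upright hinge pins, fully down and flat across the front opening, and only after that lower the crate's lid gently until it is fully closed. Leave everything else on the bench where it is.

Things in the scene. Friction and masses are not known exactly. Their poses are not given: they have to be found in the camera images.
- crate: Grey plastic crate, fixed: outside 190 mm (x) by 280 (y) by 118 high, walls and floor 6 thick. Origin: centre of its underside; x points from the front (robot side) to the back, y left, z up. The front wall has an opening 148 mm wide (y -74 to 74) above a sill 30 mm high. In front of that wall, at x = -109, y = 100 mm, two steel pintles stand upright, one above the other.
- pintle_low (a point): Foot of the lower pintle, on top of its bracket, at z = 20 mm of the crate. Both pintles are pins 10 mm thick and 16 mm tall with round tips, on brackets 6 mm thick and 16 mm wide (y) that reach from the front wall (x = -95 mm) to x = -117 mm; axes as the crate.
- pintle_high (a point): Foot of the upper pintle, on top of its bracket, straight above the lower one at z = 88 mm of the crate. Axes as the crate.
- ledge (a point): Middle of the top of a small steel ledge, 24 mm (x) by 30 mm (y), on the crate's front wall at x = -107, y = -70, z = 20 mm of the crate; it carries the free end of the hung gate.
- lid (a joint): Angle of the crate's lid in rad: 0 closed (lying on the walls), about 1.57 upright, 1.8 the stop when fully open. The hinge is stiff: friction 0.38 N m, so the lid (0.25 kg) stays at any angle and must be pushed or guided all the way down, with about 2 N at its edge.
- lid_hinge (a point): Middle of the lid's hinge line, at the crate's back rim: x = +95 mm, z = 118 mm of the crate. The hinge line runs along the crate's y.
- lid_edge (a point): Middle of the lid's free edge (half way through its thickness). The lid is a flat grey plate 8 mm thick, 213 mm from hinge to free edge, 280 mm wide, with no handle; closed, its underside is at z = 118 mm of the crate, and it reaches 23 mm out over the front, above the hung gate.
- gate: Loose grey gate leaf, 0.2 kg, on edge in the rack's slot. Origin: on the hinge axis at its underside, z up that axis. Panel 12 mm thick (x), 94 tall, along -y from 13 to 188 mm off the axis. Two square steel sockets on the axis, 24 mm outside, hole 15 square, open through: z 0-16 and 68-84 mm. Hung and shut: origin at the lower pintle's foot, axes parallel to the crate's.
- gate_top (a point): Middle of the top edge of the gate's panel, above its centre of mass; can be pinched from above across its 12 mm thickness. Axes as the gate. To hang the gate, bring it in from the front raised 16 to 46 mm above its hung height (the lower socket then fits between the brackets, the upper is above its pin), then lower it.
- rack: Steel rack, fixed to the bench, in which the gate waits: base 70 x 100 mm, 8 mm thick, with two rails 100 mm long whose tops are 43 mm above the bench; the 15 mm slot between runs along its y. Origin: centre of its underside.
- tall: Tall aluminium bottle standing in the crate at the start: 52 mm across, 150 mm tall, 0.25 kg; its black cap is 40 mm across, from 115 to 150 mm up. Origin: centre of its underside; z up.
- tray: White returns tray, fixed to the bench, 150 x 150 mm, 35 mm high, walls and floor 5 mm thick. Origin: centre of its underside.
- flask1: Perfume flask: round green glass body 56 mm across and 56 mm tall, topped by a white ball 40 mm across whose centre is 78 mm up; 98 mm tall, about 0.25 kg; held by the ball it can swing. Origin: centre of its underside; z up. Three to five of them stand on the bench to the robot's right at the start.
- flask2: Perfume flask: round green glass body 56 mm across and 56 mm tall, topped by a white ball 40 mm across whose centre is 78 mm up; 98 mm tall, about 0.25 kg; held by the ball it can swing. Origin: centre of its underside; z up. Three to five of them stand on the bench to the robot's right at the start.
- flask3: Perfume flask: round green glass body 56 mm across and 56 mm tall, topped by a white ball 40 mm across whose centre is 78 mm up; 98 mm tall, about 0.25 kg; held by the ball it can swing. Origin: centre of its underside; z up. Three to five of them stand on the bench to the robot's right at the start.
- flask4: Perfume flask: round green glass body 56 mm across and 56 mm tall, topped by a white ball 40 mm across whose centre is 78 mm up; 98 mm tall, about 0.25 kg; held by the ball it can swing. Origin: centre of its underside; z up. Three to five of them stand on the bench to the robot's right at the start.
- flask5: Perfume flask: round green glass body 56 mm across and 56 mm tall, topped by a white ball 40 mm across whose centre is 78 mm up; 98 mm tall, about 0.25 kg; held by the ball it can swing. Origin: centre of its underside; z up. Three to five of them stand on the bench to the robot's right at the start.
- jar: Squat amber jar with a black lid, 56 mm across, 59 mm tall, standing among the flasks; not part of the job. Origin: centre of its underside.
- jar2: Another such squat amber jar, 59 mm tall, between the flasks and the crate; not part of the job. Origin: centre of its underside.
- sprayjar: Jar 64 mm across, 110 mm tall, left of and behind the crate; not part of the job. Origin: centre of its underside.

How it is judged:
By the outcome, as a careful person would: the job done as asked, in the order asked, and still so for the second after the job is handed in, with the robot touching nothing.
Of flask1, flask2, flask3, flask4, flask5 only 3 to 5 are there at a start; the rules pass over those that are not, and their reading is None.
At some moment in a run one of flask1, flask2, flask3, flask4, flask5 may be knocked a few centimetres aside while the robot is not near it.
It also fails if it takes over 210 s, if anything falls off the work surface, if the arm or the gripper's body presses on something with over 40 N, if the wrist force passes 120 N, or if a joint passes its speed limit or range.

## Working session

There is one attempt and no reset: what is moved stays moved. The work goes in short steps, Python scripts to look and compute and a tool call to move; the robot and the scene stay as the last step left them, time stands still between calls to the robot, and variables do not carry over. Pictures are saved under pics/ and viewed, about 12 in all and at most 16, crops included, and the job is handed in when it is done.

Besides the shell and the picture viewer there is one more tool, called after "Call:" as a command line: name --argument value ..., lists and objects as JSON in quotes. arm_command: Moves the arm, as the interface text tells. Its arguments: {"type":"object","properties":{"rows":{"type":"array","items":{"type":"object","properties":{"fingers":{"type":"number"},"travel":{"type":"array","items":{"type":"number"}},"roll":{"type":"number"}}}}},"required":["rows"]}

```bash
mkdir -p pics; ls; cat > h.py <<'E'
import numpy as np, cv2
from station import *
def K(n):
    c=get_calibration(n); f=210/np.tan(np.radians(c['fov_y'])/2); return c,f
def pose(n,s=None):
    c,f=K(n)
    if n=='wrist':
        s=s or sense(); T=np.eye(4); T[:3,:3]=np.array(s['ee_rot']); T[:3,3]=s['tcp_pos']; T=T@np.array(c['mount']); return T
    T=np.eye(4); T[:3,:3]=np.array(c['attitude']); T[:3,3]=c['origin']; return T
def cloud(n,d,T):
    c,f=K(n); v,u=np.mgrid[0:420,0:560]
    P=np.stack([(u-c['cx'])/f*d,(v-c['cy'])/f*d,d],-1); return P@T[:3,:3].T+T[:3,3]
def shot(n,fn=None):
    T=pose(n); p,d=capture(n)
    if fn: cv2.imwrite('pics/'+fn+'.png',p[:,:,::-1])
    return p,d,T,cloud(n,d,T)
E
python3 - <<'E'
from h import *
for n in ('scene','side'):
    p,d,T,P=shot(n,n+'0'); print(n,get_calibration(n))
    for l in ('crate','lid','gate','gate_top','rack','tall','tray','flask1','jar','sprayjar'):
        print(l,[(np.round(r['position'],3).tolist(),round(r['p'],2)) for r in search_frame(n,l)][:7])
print(get_calibration('wrist')); print(sense())
E
```

```text
pics
scene {'fov_y': 56.14981086533233, 'cx': 274.6883702678113, 'cy': 215.97018078881166, 'origin': array([1.12383706, 0.35020646, 0.92879847]), 'attitude': array([[-0.48646189,  0.69380747, -0.53102357],
       [ 0.8736985 ,  0.38462825, -0.29784567],
       [-0.00240088, -0.60884506, -0.79328553]])}
crate [([0.668, 0.061, 0.162], 0.69), ([0.574, 0.428, 0.005], 0.63)]
lid [([0.684, 0.046, 0.246], 0.93), ([0.7, 0.268, 0.089], 0.51)]
gate [([0.523, 0.289, 0.088], 0.76)]
gate_top [([0.519, 0.287, 0.085], 0.78)]
rack [([0.484, 0.305, 0.006], 0.69)]
tall []
tray [([0.576, 0.429, 0.005], 0.7)]
flask1 [([0.571, -0.268, 0.055], 0.89), ([0.491, -0.268, 0.074], 0.76), ([0.436, -0.239, 0.054], 0.75), ([0.577, -0.345, 0.06], 0.67), ([0.509, -0.341, 0.051], 0.54)]
jar [([0.401, -0.174, 0.054], 0.62)]
sprayjar [([0.7, 0.269, 0.092], 0.65), ([0.522, 0.294, 0.087], 0.6)]
side {'fov_y': 49.17758406827265, 'cx': 272.2890900100761, 'cy': 206.46747158478843, 'origin': array([0.07215465, 0.82189242, 0.8793306 ]), 'attitude': array([[-0.85723138, -0.34556042,  0.38176218],
       [-0.51459636,  0.548155
[... 1278 characters left out ...]
6555e-04,
       -6.84133570e+01, -1.48174507e+01]), 'joint_velocities': array([-0.04264395, -0.05596208, -0.06865964,  0.00171121,  0.03987126,
       -0.02229702]), 'effort': array([-1.99269093e-04, -3.90483320e+01,  1.87624598e+01,  4.22439113e+00,
        1.54650147e-02, -2.55292116e-05]), 'tcp_pos': array([ 0.13992969, -0.6091059 ,  0.23357382]), 'ee_rot': array([[-9.74622578e-01, -2.23854486e-01, -6.78376003e-06],
       [-2.23854486e-01,  9.74622578e-01, -2.81893596e-06],
       [ 7.24263715e-06, -1.22882352e-06, -1.00000000e+00]]), 'wrist_force': array([ 0.59959338, -0.22642928,  0.00965364]), 'moment': array([-0.0253158,  0.0195464, -0.0483997]), 'gripper_width': 1.0010448351905008}
```

View pics/scene0.png

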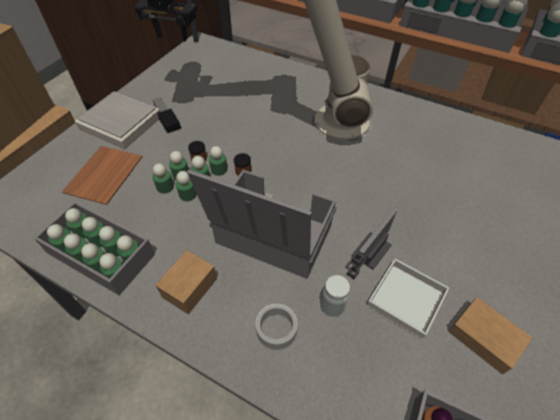

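View pics/side0.png

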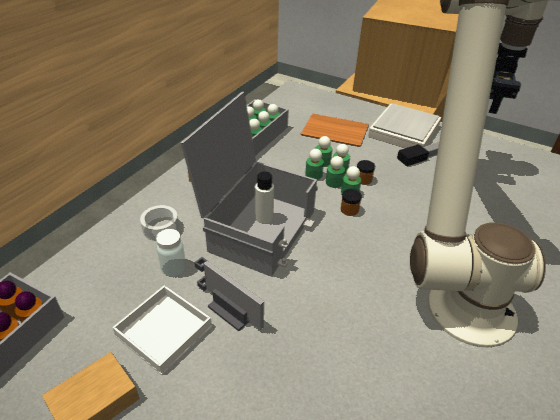

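Five loose flasks: balls at scene pixels about (160,172), (178,158), (183,178), (199,163), (217,153). The two jars are at (197,148) and (242,160). The crate lid is open at about 1.6 rad, the tall bottle is near the crate's middle-front, and the gate is in the rack with its sockets towards +x. Next I'll measure the details.

```bash
cat >> h.py <<'E'
from scipy.optimize import least_squares
def balls(Q,box=(0.3,0.75,-0.5,-0.13),zlo=0.068,zhi=0.103):
    m=(Q[:,0]>box[0])&(Q[:,0]<box[1])&(Q[:,1]>box[2])&(Q[:,1]<box[3])&(Q[:,2]>zlo)&(Q[:,2]<zhi)
    Q=Q[m]; im=np.zeros((400,500),np.uint8); ij=((Q[:,:2]-[box[0],box[2]])/0.002).astype(int)
    im[ij[:,1],ij[:,0]]=255; im=cv2.morphologyEx(im,cv2.MORPH_CLOSE,np.ones((3,3)))
    n,L=cv2.connectedComponents(im); out=[]
    for k in range(1,n):
        S=Q[L[ij[:,1],ij[:,0]]==k]
        if len(S)<40: continue
        r=least_squares(lambda c:np.linalg.norm(S-c,axis=1)-.02,S.mean(0)-[0,0,.01],loss='soft_l1',f_scale=.002)
        out.append((np.round(r.x,4).tolist(),len(S),round(float(np.sqrt(np.mean(r.fun**2))),4)))
    return out
E
python3 - <<'E'
from h import *
A=[]
for n in ('scene','side'):
    p,d,T,P=shot(n); Q=P[d>0]; A.append(Q)
    print(n,'balls'); [print(' ',b) for b in balls(Q)]
    m=(Q[:,2]>.114)&(Q[:,2]<.122)&(abs(Q[:,0]-.62)<.2)&(abs(Q[:,1]-.05)<.22); R=Q[m]
    print('rim',len(R),cv2.minAreaRect(R[:,:2].astype(np.float32)*1000))
    m=(Q[:,2]>.16)&(abs(Q[:,0]-.68)<.15)&(abs(Q[:,1]-.06)<.25); R=Q[m]
    c=R.mean(0); print('lid',c,np.linalg.svd(R-c,full_matrices=False)[2][2],R[:,2].max(),R[np.argmax(R[:,2])])
    m=(Q[:,2]>.055)&(Q[:,2]<.125)&(abs(Q[:,0]-.5)<.13)&(abs(Q[:,1]-.3)<.09); R=Q[m]
    print('gate',len(R),cv2.minAreaRect(R[:,:2].astype(np.float32)*1000),cv2.boxPoints(cv2.minAreaRect(R[:,:2].astype(np.float32)*1000)).round().tolist(),np.percentile(R[:,2],[50,90,95,99]))
    c0=cut_out(n,'tray'); 
    if c0: R=P[c0[0]['mask']&(d>0)]; print('tray',cv2.minAreaRect(R[:,:2].astype(np.float32)*1000))
    c0=cut_out(n,'tall')
    if c0: R=P[c0[0]['mask']&(d>0)]; print('tall',R.mean(0),R[:,2].max(), R[R[:,2]>.12].mean(0))
np.savez('q.npz',a=A[0],b=A[1])
E
```

```text
scene balls
  ([0.5676, -0.3599, 0.0768], 138, 0.0016)
  ([0.5, -0.349, 0.0771], 128, 0.0018)
  ([0.4856, -0.2765, 0.0769], 135, 0.0018)
  ([0.5587, -0.278, 0.0773], 136, 0.0015)
  ([0.4215, -0.2532, 0.0773], 123, 0.0017)
rim 374 ((564.2452392578125, 30.228775024414062), (200.8163604736328, 280.8020935058594), 4.729098796844482)
lid [0.68366911 0.04730441 0.25751808] [-0.98574516 -0.08401286  0.14576806] 0.3298945572989692 [ 0.69590453 -0.0188436   0.32989456]
gate 556 ((488.29876708984375, 290.91827392578125), (23.68612289428711, 202.8997802734375), 80.8807144165039) [[386.0, 295.0], [587.0, 263.0], [590.0, 287.0], [390.0, 319.0]] [0.09602552 0.10239764 0.10289024 0.10441517]
tray ((562.45751953125, 426.3887939453125), (158.68873596191406, 179.49301147460938), 83.73049926757812)
tall [0.63937587 0.05145683 0.16483414] 0.3298945572989692 [0.68082502 0.04744073 0.24112733]
side balls
  ([0.5675, -0.3608, 0.0782], 117, 0.0023)
  ([0.4996, -0.3492, 0.0785], 122, 0.0024)
  ([0.5588, -0.2779, 0.0785], 125, 0.0021)
  ([0.4855, -0.277, 0.0787], 131, 0.0023)
  ([0.4216, -0.2543, 0.0786], 135, 0.0018)
rim 824 ((581.0524291992188, 67.12104797363281), (243.34263610839844, 358.3382263183594), 4.356210708618164)
lid [0.67382064 0.05560752 0.25058225] [-0.98357487 -0.08116708  0.16122153] 0.330988138955593 [0.67560964 0.15778883 0.33098814]
gate 1213 ((487.1514892578125, 295.8314208984375), (25.350284576416016, 202.057861328125), 78.1993408203125) [[386.0, 304.0], [583.0, 263.0], [589.0, 288.0], [391.0, 329.0]] [0.0887148  0.10250816 0.10328352 0.10468431]
tray ((585.19921875, 413.9067077636719), (171.41001892089844, 180.79443359375), 84.40875244140625)
tall [0.57266152 0.0015246  0.09192505] 0.15976221436417193 [ 0.57579567 -0.00395887  0.14193641]
```

```bash
cat >> h.py <<'E'
def go(x,y,z,yaw,c=None):
    "print travel(cm)/roll to bring TCP to x,y,z with tool-x yaw (deg, mod 180 free if None)"
    s=c or sense(); R=np.array(s['ee_rot']); t=R.T@(np.array([x,y,z])-s['tcp_pos'])*100
    y0=np.degrees(np.arctan2(R[1,0],R[0,0])); dr=(y0-yaw+180)%360-180
    j=s['joints']; j6=yaw+90-np.degrees(np.arctan2(y,x)); j6=(j6+180)%360-180
    print('travel',np.round(t,2).tolist(),'roll',round(dr,1),'| tcp',np.round(s['tcp_pos'],4),'yaw',round(y0,2),'j6end~',round(j6),'t',s['time_s'])
E
python3 - <<'E'
from h import *
q=np.load('q.npz'); Q=np.vstack([q['a'],q['b']])
R=Q[(abs(Q[:,2]-.118)<.003)&(abs(Q[:,0]-.565)<.14)&(abs(Q[:,1]-.03)<.17)]
def loc(R,c): 
    a=np.radians(c[2]); d=R[:,:2]-c[:2]; return np.stack([d@[np.cos(a),np.sin(a)],d@[-np.sin(a),np.cos(a)]],1)
def f(c):
    p=abs(loc(R,c)); e=np.maximum(p[:,0]-.092,p[:,1]-.137); return np.maximum(abs(e)-.003,0)*1000+.0
for s0 in ([.565,.03,4.7],[.56,.035,5.5]):
    r=least_squares(f,s0,loss='soft_l1',f_scale=2,x_scale=[.01,.01,1],diff_step=1e-3); print('crate',r.x,r.cost,len(R))
c=r.x; p=loc(R,c); print('ext',np.percentile(p,[2,98],axis=0))
C=q['b']; d=C[(C[:,2]>.125)&(C[:,2]<.15)&(abs(C[:,0]-.573)<.035)&(abs(C[:,1])<.04)]
r=least_squares(lambda m:(np.hypot(d[:,0]-m[0],d[:,1]-m[1])-.02),d.mean(0)[:2]+[.01,-.01],loss='soft_l1',f_scale=.002); print('tall',r.x,len(d),np.sqrt(np.mean(r.fun**2)))
G=Q[(Q[:,2]>.098)&(Q[:,2]<.108)&(abs(Q[:,0]-.5)<.13)&(abs(Q[:,1]-.3)<.07)]
vx,vy,x0,y0=cv2.fitLine(G[:,:2].astype(np.float32),cv2.DIST_HUBER,0,1e-4,1e-4).ravel(); u=np.array([vx,vy]); t=(G[:,:2]-[x0,y0])@u
print('gate yaw',np.degrees(np.arctan2(vy,vx)),'mid',[x0,y0]+u*(np.percentile(t,1)+np.percentile(t,99))/2,np.percentile(t,[1,99]))
W=Q[(Q[:,2]>.028)&(Q[:,2]<.038)&(abs(Q[:,0]-.575)<.12)&(Q[:,1]>.33)&(Q[:,1]<.52)]; print('tray',len(W),cv2.minAreaRect(W[:,:2].astype(np.float32)*1000))
go(.575,-.0,.30,180-4.7+10)
E
```

```text
crate [0.56006111 0.0302247  4.74564132] 8643.894736528173 1012
crate [0.56006103 0.03022502 4.74672615] 8643.89480255806 1012
ext [[-0.09589017 -0.14017657]
 [ 0.10294109  0.14017731]]
tall [ 0.58167607 -0.01300205] 103 0.0017196102487915406
gate yaw -9.880232 mid [0.4747865  0.29474592] [-0.08554048  0.0870755 ]
tray 1362 ((574.237548828125, 424.13092041015625), (151.45384216308594, 154.7714385986328), 83.66053771972656)
travel [-56.04, 49.63, -6.64] roll 7.6 | tcp [ 0.14   -0.6091  0.2335] yaw -167.06 j6end~ -85 t 1.4
```

Call:
arm_command --rows '[{"travel": [-4, 4, -4], "roll": 2, "fingers": 100}, {"travel": [-56, 49.5, -8.5], "roll": 8.2, "fingers": 70}, {"travel": [-56, 49.5, -8.5], "roll": 8.2, "fingers": 70}, {"travel": [-56, 49.5, -8.5], "roll": 8.2, "fingers": 70}, {"travel": [-56, 49.5, -8.5], "roll": 8.2, "fingers": 70}, {"travel": [-56, 49.5, -8.5], "roll": 8.2, "fingers": 70}, {"travel": [-56, 49.5, -8.5], "roll": 8.2, "fingers": 70}, {"travel": [-56, 49.5, -8.5], "roll": 8.2, "fingers": 70}, {"travel": [-56, 49.5, -8.5], "roll": 8.2, "fingers": 70}, {"travel": [-56, 49.5, -8.5], "roll": 8.2, "fingers": 70}]'

```text
time_s: 2.4
tcp_pos: [0.4248, -0.2088, 0.2988]
ee_rot: [[-0.997, -0.083, 0.001], [-0.083, 0.997, -0.0], [-0.001, -0.0, -1.0]]
wrist_force: [0.5, 0.3, 0.0]
gripper_width: 0.702
```

```bash
python3 -c "
from h import *
go(.575,-.013,.30,-175.3)"
```

```text
travel [-16.59, 18.26, -0.11] roll 0.1 | tcp [ 0.4248 -0.2088  0.2988] yaw -175.25 j6end~ -84 t 2.4
```

Call:
arm_command --rows '[{"travel": [-16.6, 18.3, 0], "roll": 0, "fingers": 70}, {"travel": [-16.6, 18.3, 0], "roll": 0, "fingers": 70}, {"travel": [-16.6, 18.3, 0], "roll": 0, "fingers": 70}, {"travel": [-16.6, 18.3, 0], "roll": 0, "fingers": 70}, {"travel": [-16.6, 18.3, 0], "roll": 0, "fingers": 70}, {"travel": [-16.6, 18.3, 0], "roll": 0, "fingers": 70}, {"travel": [-16.6, 18.3, 0], "roll": 0, "fingers": 70}]'

```text
time_s: 3.1
tcp_pos: [0.5745, -0.0137, 0.2974]
ee_rot: [[-0.996, -0.084, -0.001], [-0.084, 0.996, -0.0], [0.001, -0.0, -1.0]]
wrist_force: [-0.6, -0.5, -0.4]
gripper_width: 0.698
```

```bash
python3 - <<'E'
from h import *
p,d,T,P=shot('wrist','w1'); Q=P[d>0]
R=Q[(Q[:,2]>.148)&(Q[:,2]<.162)&(abs(Q[:,0]-.58)<.05)&(abs(Q[:,1]+.013)<.05)]
print(len(R),cv2.minEnclosingCircle((R[:,:2]*1000).astype(np.float32)),R[:,2].mean())
R=Q[(abs(Q[:,2]-.118)<.004)]
np.save('rimw.npy',R); print(len(R))
go(.5817,-.013,.127,-175.3)
E
```

```text
1489 ((582.6299438476562, -12.752734184265137), 20.07326316833496) 0.15529993407181297
4052
travel [-0.8, 0.1, 17.08] roll 0.1 | tcp [ 0.574  -0.0146  0.2978] yaw -175.24 j6end~ -84 t 3.15
```

View pics/w1.png

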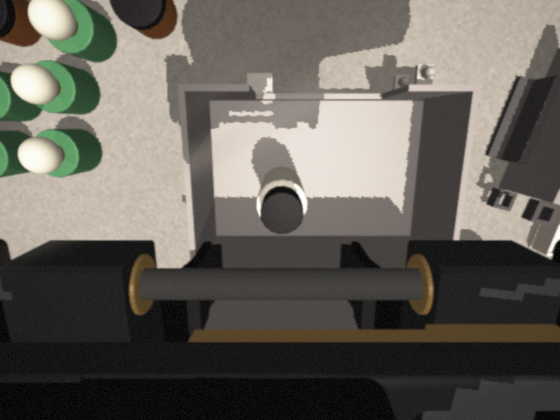

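The wrist view shows the bottle's black cap at (282,205), inside the crate. The two pintles show at (425,72) and (403,80), and the gate is at right. Cap centre from depth: (0.5826, -0.0128).

Call:
arm_command --rows '[{"travel": [-0.85, 0.2, 4], "roll": 0, "fingers": 70}, {"travel": [-0.85, 0.2, 8], "roll": 0, "fingers": 70}, {"travel": [-0.85, 0.2, 12], "roll": 0, "fingers": 70}, {"travel": [-0.85, 0.2, 15], "roll": 0, "fingers": 70}, {"travel": [-0.85, 0.2, 16.2], "roll": 0, "fingers": 70}, {"travel": [-0.85, 0.2, 16.2], "roll": 0, "fingers": 70}, {"travel": [-0.85, 0.2, 16.2], "roll": 0, "fingers": 35}, {"travel": [-0.85, 0.2, 16.2], "roll": 0, "fingers": 35}, {"travel": [-0.85, 0.2, 16.2], "roll": 0, "fingers": 35}, {"travel": [-0.85, 0.2, 16.2], "roll": 0, "fingers": 35}]'

```text
time_s: 4.15
tcp_pos: [0.5833, -0.0118, 0.1374]
ee_rot: [[-0.997, -0.083, 0.003], [-0.083, 0.997, 0.0], [-0.003, -0.0, -1.0]]
wrist_force: [-0.1, -0.9, 2.5]
gripper_width: 0.451
```

Call:
arm_command --rows '[{"travel": [0, 0, 0], "roll": 0, "fingers": 25}, {"travel": [0, 0, 0], "roll": 0, "fingers": 25}, {"travel": [0, 0, -1], "roll": 0, "fingers": 25}, {"travel": [0, 0, -3], "roll": 0, "fingers": 25}, {"travel": [0, 0, -6], "roll": 0, "fingers": 25}, {"travel": [0, 0, -9], "roll": 0, "fingers": 25}, {"travel": [0, 0, -12], "roll": 0, "fingers": 25}, {"travel": [0, 0, -15], "roll": 0, "fingers": 25}, {"travel": [0, 0, -16.5], "roll": 0, "fingers": 25}, {"travel": [0, 0, -16.5], "roll": 0, "fingers": 25}]'

```text
time_s: 5.15
tcp_pos: [0.5832, -0.0116, 0.3031]
ee_rot: [[-0.997, -0.083, 0.004], [-0.083, 0.997, 0.001], [-0.004, 0.001, -1.0]]
wrist_force: [0.6, 0.1, -2.9]
gripper_width: 0.451
```

```bash
python3 -c "
from h import *
go(.572,.424,.30,-175.3)"
```

```text
travel [-2.49, 43.5, 0.36] roll 0.0 | tcp [ 0.5832 -0.0116  0.3031] yaw -175.26 j6end~ -122 t 5.15
```

Call:
arm_command --rows '[{"travel": [0, 1.5, 0], "roll": 0, "fingers": 25}, {"travel": [0, 5, 0], "roll": 0, "fingers": 25}, {"travel": [-0.5, 9.5, 0], "roll": 0, "fingers": 25}, {"travel": [-1, 14.5, 0], "roll": 0, "fingers": 25}, {"travel": [-1.5, 19.5, 0], "roll": 0, "fingers": 25}, {"travel": [-2, 24.5, 0], "roll": 0, "fingers": 25}, {"travel": [-2.3, 29.5, 0], "roll": 0, "fingers": 25}, {"travel": [-2.5, 34.5, 0], "roll": 0, "fingers": 25}, {"travel": [-2.5, 39, 0], "roll": 0, "fingers": 25}, {"travel": [-2.5, 42, 0], "roll": 0, "fingers": 25}]'

```text
time_s: 6.15
tcp_pos: [0.5706, 0.4125, 0.2972]
ee_rot: [[-0.996, -0.085, -0.005], [-0.085, 0.996, -0.003], [0.005, -0.002, -1.0]]
wrist_force: [-0.6, 0.4, -3.1]
gripper_width: 0.455
```

Call:
arm_command --rows '[{"travel": [0, 1.2, 0], "roll": 0, "fingers": 25}, {"travel": [0, 1.5, 0], "roll": 0, "fingers": 25}, {"travel": [0, 1.5, 1], "roll": 0, "fingers": 25}, {"travel": [0, 1.5, 4], "roll": 0, "fingers": 25}, {"travel": [0, 1.5, 8], "roll": 0, "fingers": 25}, {"travel": [0, 1.5, 11.5], "roll": 0, "fingers": 25}, {"travel": [0, 1.5, 13.5], "roll": 0, "fingers": 25}, {"travel": [0, 1.5, 14.5], "roll": 0, "fingers": 25}, {"travel": [0, 1.5, 15], "roll": 0, "fingers": 25}, {"travel": [0, 1.5, 15], "roll": 0, "fingers": 25}]'

```text
time_s: 7.15
tcp_pos: [0.572, 0.4231, 0.1515]
ee_rot: [[-0.997, -0.082, 0.0], [-0.082, 0.997, 0.0], [-0.0, 0.0, -1.0]]
wrist_force: [1.0, -0.2, -2.8]
gripper_width: 0.455
```

```bash
python3 -c "
from h import *
go(.572,.424,.137,-175.3);print(sense()['wrist_force'])
p,d,T,P=shot('side','s1');Q=P[d>0]
R=Q[(abs(Q[:,0]-.575)<.05)&(abs(Q[:,1]-.425)<.05)&(Q[:,2]<.1)];print(np.percentile(R,[2,98],axis=0))"
```

```text
travel [-0.0, 0.09, 1.45] roll -0.0 | tcp [0.572  0.4231 0.1515] yaw -175.31 j6end~ -122 t 7.15
[ 1.03918355 -0.21006269 -2.81294375]
[[0.5271281  0.37818906 0.00214049]
 [0.62203873 0.47297439 0.09569402]]
```

Call:
arm_command --rows '[{"travel": [0, 0, 0.6], "roll": 0, "fingers": 25}, {"travel": [0, 0, 1.0], "roll": 0, "fingers": 25}, {"travel": [0, 0, 1.3], "roll": 0, "fingers": 25}, {"travel": [0, 0, 1.4], "roll": 0, "fingers": 25}, {"travel": [0, 0, 1.4], "roll": 0, "fingers": 25}]'

```text
time_s: 7.7
tcp_pos: [0.5716, 0.4238, 0.1369]
ee_rot: [[-0.997, -0.083, 0.0], [-0.083, 0.997, -0.0], [0.0, -0.0, -1.0]]
wrist_force: [-0.1, -0.6, -3.2]
gripper_width: 0.452
```

Call:
arm_command --rows '[{"travel": [0, 0, 0], "roll": 0, "fingers": 70}, {"travel": [0, 0, 0], "roll": 0, "fingers": 70}, {"travel": [0, 0, 0], "roll": 0, "fingers": 70}, {"travel": [0, 0, -1], "roll": 0, "fingers": 70}, {"travel": [0, 0, -4], "roll": 0, "fingers": 70}, {"travel": [0, 0, -9], "roll": 0, "fingers": 70}, {"travel": [0, 0, -14], "roll": 0, "fingers": 70}, {"travel": [0, 0, -15], "roll": 0, "fingers": 70}]'

```text
time_s: 8.5
tcp_pos: [0.574, 0.4249, 0.2972]
ee_rot: [[-0.996, -0.083, 0.013], [-0.083, 0.996, 0.01], [-0.013, 0.009, -1.0]]
wrist_force: [-0.2, -0.2, 1.0]
gripper_width: 0.697
```

```bash
cat > tall.py <<'E'
from h import *
for n in ('scene','side'):
    p,d,T,P=shot(n,n+'_now'); Q=P[d>0]
    R=Q[(abs(Q[:,0]-.572)<.06)&(abs(Q[:,1]-.424)<.06)&(Q[:,2]>.05)&(Q[:,2]<.19)]; print('tall',len(R),R.mean(0) if len(R) else 0, R[:,2].max() if len(R) else 0)
    [print(n,b) for b in balls(Q)]
E
python3 tall.py; python3 -c "
from h import *
go(.56,-.30,.24,-175.3)"
```

```text
tall 805 [0.58338335 0.42171741 0.11697548] 0.15735444933221465
scene ([0.5677, -0.3598, 0.0775], 142, 0.0017)
scene ([0.5, -0.3491, 0.0768], 130, 0.0019)
scene ([0.4852, -0.277, 0.077], 130, 0.0018)
scene ([0.5584, -0.2778, 0.077], 133, 0.0015)
scene ([0.4213, -0.2537, 0.0771], 125, 0.0016)
tall 1079 [0.55825267 0.43201625 0.11443726] 0.1593463874541966
side ([0.5677, -0.36, 0.0789], 115, 0.0022)
side ([0.4999, -0.3495, 0.0782], 122, 0.0018)
side ([0.4852, -0.2769, 0.0783], 130, 0.0018)
side ([0.5582, -0.2776, 0.0787], 124, 0.0024)
side ([0.4216, -0.2541, 0.0791], 137, 0.0021)
travel [7.26, -72.12, 4.75] roll 0.0 | tcp [0.5725 0.4244 0.2919] yaw -175.26 j6end~ -57 t 8.6
```

Bottle stands upright in the tray, and all five flasks are where they were. Starting on the flasks.

Call:
arm_command --rows '[{"travel": [2, -5, 1], "roll": 0, "fingers": 63}, {"travel": [4, -70, 1], "roll": 0, "fingers": 63}, {"travel": [6, -70, 1], "roll": 0, "fingers": 63}, {"travel": [7, -70, 1], "roll": 0, "fingers": 63}, {"travel": [7.2, -70, 1], "roll": 0, "fingers": 63}, {"travel": [7.2, -70, 1], "roll": 0, "fingers": 63}, {"travel": [7.2, -70, 1], "roll": 0, "fingers": 63}, {"travel": [7.2, -70, 1], "roll": 0, "fingers": 63}, {"travel": [7.2, -70, 1], "roll": 0, "fingers": 63}, {"travel": [7.2, -70, 1], "roll": 0, "fingers": 63}]'

```text
time_s: 9.6
tcp_pos: [0.5575, -0.0751, 0.2759]
ee_rot: [[-0.997, -0.083, -0.003], [-0.083, 0.997, 0.0], [0.003, 0.0, -1.0]]
wrist_force: [0.6, 0.5, -0.6]
gripper_width: 0.631
```

```bash
python3 -c "
from h import *
go(.5583,-.2777,.072,-175.3)"
```

```text
travel [1.54, -20.2, 20.39] roll 0.0 | tcp [ 0.5575 -0.0751  0.2759] yaw -175.25 j6end~ -59 t 9.6
```

Call:
arm_command --rows '[{"travel": [1.5, -20, 2], "roll": 0, "fingers": 63}, {"travel": [1.5, -20, 4], "roll": 0, "fingers": 63}, {"travel": [1.5, -20, 6], "roll": 0, "fingers": 63}, {"travel": [1.5, -20, 9], "roll": 0, "fingers": 63}, {"travel": [1.5, -20, 12], "roll": 0, "fingers": 63}, {"travel": [1.5, -20, 14], "roll": 0, "fingers": 63}, {"travel": [1.5, -20, 14], "roll": 0, "fingers": 63}, {"travel": [1.5, -20, 14], "roll": 0, "fingers": 63}]'

```text
time_s: 10.4
tcp_pos: [0.5601, -0.2738, 0.1369]
ee_rot: [[-0.997, -0.083, -0.002], [-0.083, 0.997, -0.0], [0.002, -0.0, -1.0]]
wrist_force: [1.1, 0.3, 0.9]
gripper_width: 0.635
```

```bash
python3 -c "
from h import *
go(.5583,-.2777,.072,-175.3)"
```

```text
travel [0.2, -0.37, 6.49] roll 0.1 | tcp [ 0.5601 -0.2738  0.1369] yaw -175.24 j6end~ -59 t 10.4
```

Call:
arm_command --rows '[{"travel": [0.2, -0.35, 2.5], "roll": 0, "fingers": 63}, {"travel": [0.2, -0.35, 5], "roll": 0, "fingers": 63}, {"travel": [0.2, -0.35, 6.5], "roll": 0, "fingers": 63}, {"travel": [0.2, -0.35, 6.5], "roll": 0, "fingers": 63}, {"travel": [0.2, -0.35, 6.5], "roll": 0, "fingers": 30}, {"travel": [0.2, -0.35, 6.5], "roll": 0, "fingers": 25}, {"travel": [0.2, -0.35, 6.5], "roll": 0, "fingers": 25}, {"travel": [0.2, -0.35, 6.5], "roll": 0, "fingers": 25}]'

```text
time_s: 11.2
tcp_pos: [0.5598, -0.2777, 0.0741]
ee_rot: [[-0.997, -0.083, 0.003], [-0.083, 0.997, -0.001], [-0.003, -0.001, -1.0]]
wrist_force: [0.4, 0.6, 5.0]
gripper_width: 0.443
```

Call:
arm_command --rows '[{"travel": [0, 0, -1], "roll": 0, "fingers": 25}, {"travel": [0, 0, -3], "roll": 0, "fingers": 25}, {"travel": [0, 0, -6], "roll": 0, "fingers": 25}, {"travel": [0, 0, -10], "roll": 0, "fingers": 25}, {"travel": [0, 0, -14], "roll": 0, "fingers": 25}, {"travel": [0, 0, -17], "roll": 0, "fingers": 25}, {"travel": [0, 0, -18], "roll": 0, "fingers": 25}, {"travel": [0, 0, -18], "roll": 0, "fingers": 25}]'

```text
time_s: 12.0
tcp_pos: [0.5587, -0.2773, 0.2532]
ee_rot: [[-0.997, -0.082, 0.002], [-0.082, 0.997, 0.0], [-0.002, 0.0, -1.0]]
wrist_force: [0.7, 0.6, -3.7]
gripper_width: 0.442
```

```bash
python3 -c "
from h import *
go(.5966,.1154,.25,-175.3)"
```

```text
travel [-7.01, 38.82, 0.34] roll 0.0 | tcp [ 0.5587 -0.2773  0.2532] yaw -175.28 j6end~ -96 t 12.0
```

Call:
arm_command --rows '[{"travel": [-0.2, 1, 0], "roll": 0, "fingers": 25}, {"travel": [-0.6, 3.5, 0], "roll": 0, "fingers": 25}, {"travel": [-1.3, 7.5, 0], "roll": 0, "fingers": 25}, {"travel": [-2.1, 12, 0], "roll": 0, "fingers": 25}, {"travel": [-3, 16.5, 0], "roll": 0, "fingers": 25}, {"travel": [-3.8, 21, 0], "roll": 0, "fingers": 25}, {"travel": [-4.6, 25.5, 0], "roll": 0, "fingers": 25}, {"travel": [-5.4, 30, 0], "roll": 0, "fingers": 25}, {"travel": [-6.1, 34, 0], "roll": 0, "fingers": 25}, {"travel": [-6.6, 36.7, 0], "roll": 0, "fingers": 25}]'

```text
time_s: 13.0
tcp_pos: [0.5925, 0.097, 0.2492]
ee_rot: [[-0.996, -0.085, -0.005], [-0.085, 0.996, -0.001], [0.005, -0.001, -1.0]]
wrist_force: [1.2, -0.7, -2.8]
gripper_width: 0.447
```

Call:
arm_command --rows '[{"travel": [-0.3, 1.5, 0], "roll": 0, "fingers": 25}, {"travel": [-0.4, 2.1, 1], "roll": 0, "fingers": 25}, {"travel": [-0.4, 2.1, 4], "roll": 0, "fingers": 25}, {"travel": [-0.4, 2.1, 7.5], "roll": 0, "fingers": 25}, {"travel": [-0.4, 2.1, 11], "roll": 0, "fingers": 25}, {"travel": [-0.4, 2.1, 14], "roll": 0, "fingers": 25}, {"travel": [-0.4, 2.1, 15.5], "roll": 0, "fingers": 25}, {"travel": [-0.4, 2.1, 16], "roll": 0, "fingers": 25}, {"travel": [-0.4, 2.1, 16], "roll": 0, "fingers": 25}]'

```text
time_s: 13.9
tcp_pos: [0.5956, 0.1138, 0.091]
ee_rot: [[-0.997, -0.081, -0.003], [-0.081, 0.997, -0.001], [0.003, -0.001, -1.0]]
wrist_force: [-0.5, 0.4, -2.5]
gripper_width: 0.444
```

```bash
python3 -c "
from h import *
go(.5966,.1154,.079,-175.3);print(sense()['wrist_force'])
p,d,T,P=shot('side','s2')"
```

```text
travel [-0.11, 0.15, 1.2] roll -0.0 | tcp [0.5956 0.1138 0.091 ] yaw -175.33 j6end~ -96 t 13.9
[-0.48144551  0.43957923 -2.52647139]
```

View pics/s2.png

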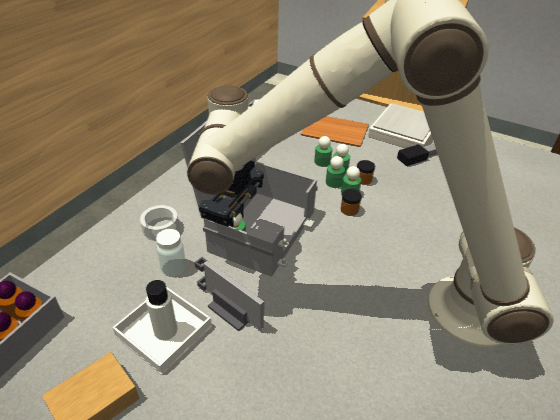

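The bottle stands in the tray (160,310). The flask is in the gripper inside the crate's left-back corner. Setting it down.

Call:
arm_command --rows '[{"travel": [0, 0, 0.5], "roll": 0, "fingers": 25}, {"travel": [0, 0, 0.8], "roll": 0, "fingers": 25}, {"travel": [0, 0, 1.1], "roll": 0, "fingers": 25}, {"travel": [0, 0, 1.2], "roll": 0, "fingers": 25}, {"travel": [0, 0, 1.2], "roll": 0, "fingers": 25}, {"travel": [0, 0, 1.2], "roll": 0, "fingers": 25}]'

```text
time_s: 14.55
tcp_pos: [0.5965, 0.1151, 0.0805]
ee_rot: [[-0.997, -0.083, 0.0], [-0.083, 0.997, 0.0], [-0.0, 0.0, -1.0]]
wrist_force: [-0.7, -0.3, -3.4]
gripper_width: 0.445
```

Call:
arm_command --rows '[{"travel": [0, 0, 0], "roll": 0, "fingers": 63}, {"travel": [0, 0, 0], "roll": 0, "fingers": 63}, {"travel": [0, 0, 0], "roll": 0, "fingers": 63}, {"travel": [0, 0, -1.5], "roll": 0, "fingers": 63}, {"travel": [0, 0, -6], "roll": 0, "fingers": 63}, {"travel": [0, 0, -11], "roll": 0, "fingers": 63}, {"travel": [0, 0, -16], "roll": 0, "fingers": 63}, {"travel": [0, 0, -17], "roll": 0, "fingers": 63}]'

```text
time_s: 15.35
tcp_pos: [0.5995, 0.1157, 0.2586]
ee_rot: [[-0.996, -0.084, 0.014], [-0.084, 0.996, 0.004], [-0.014, 0.003, -1.0]]
wrist_force: [0.1, 0.1, -0.4]
gripper_width: 0.631
```

```bash
cat > look.py <<'E'
from h import *
import sys
bs=[]
for n in ('scene','side'):
    p,d,T,P=shot(n); Q=P[d>0]; print(n)
    for b in balls(Q): print('  bench',b)
    for b in balls(Q,(.46,.68,-.12,.18),.076,.107): print('  crate',b)
if len(sys.argv)>1: go(*map(float,sys.argv[1:]))
E
python3 look.py .5677 -.3600 .15 -175.3
```

```text
scene
  bench ([0.5674, -0.36, 0.0766], 138, 0.0017)
  bench ([0.4999, -0.3491, 0.0768], 132, 0.0016)
  bench ([0.4859, -0.277, 0.0775], 133, 0.0017)
  bench ([0.4216, -0.2539, 0.0771], 125, 0.002)
  crate ([0.4939, -0.0888, 0.0916], 191, 0.0091)
  crate ([0.6361, 0.0798, 0.0901], 791, 0.0876)
  crate ([0.4768, 0.1274, 0.0907], 101, 0.004)
side
  bench ([0.5679, -0.3591, 0.0786], 116, 0.0023)
  bench ([0.4996, -0.3496, 0.0793], 114, 0.0023)
  bench ([0.4851, -0.277, 0.0784], 122, 0.0022)
  bench ([0.4216, -0.2539, 0.079], 134, 0.0019)
  crate ([0.4837, -0.077, 0.0921], 87, 0.0093)
  crate ([0.6136, -0.0658, 0.0919], 883, 0.0847)
  crate ([0.5949, 0.1145, 0.0839], 173, 0.0015)
  crate ([0.5466, 0.166, 0.0914], 604, 0.0361)
travel [6.96, -47.16, 10.21] roll 0.0 | tcp [0.5974 0.1155 0.2536] yaw -175.26 j6end~ -53 t 15.45
```

Call:
arm_command --rows '[{"travel": [1, -4, 0], "roll": 0, "fingers": 63}, {"travel": [2, -9, 0], "roll": 0, "fingers": 63}, {"travel": [3, -14, 0], "roll": 0, "fingers": 63}, {"travel": [3.5, -19, 0], "roll": 0, "fingers": 63}, {"travel": [4, -24, 0], "roll": 0, "fingers": 63}, {"travel": [5, -29, 0], "roll": 0, "fingers": 63}, {"travel": [6, -34, 1], "roll": 0, "fingers": 63}, {"travel": [6.5, -39, 3], "roll": 0, "fingers": 63}, {"travel": [6.9, -43, 6], "roll": 0, "fingers": 63}, {"travel": [6.9, -47.1, 8.5], "roll": 0, "fingers": 63}]'

```text
time_s: 16.45
tcp_pos: [0.5644, -0.3553, 0.1659]
ee_rot: [[-0.997, -0.082, -0.003], [-0.082, 0.997, 0.002], [0.003, 0.002, -1.0]]
wrist_force: [0.7, 1.5, 0.1]
gripper_width: 0.629
```

Call:
arm_command --rows '[{"travel": [0, 0, 1.5], "roll": 0, "fingers": 63}, {"travel": [0, 0, 1.5], "roll": 0, "fingers": 63}]'

```text
time_s: 16.65
tcp_pos: [0.5628, -0.3541, 0.1479]
ee_rot: [[-0.997, -0.079, -0.01], [-0.08, 0.997, 0.005], [0.01, 0.006, -1.0]]
wrist_force: [0.2, 0.4, -1.0]
gripper_width: 0.633
```

```bash
python3 -c "
from h import *
go(.5676,-.3597,.072,-175.3)"
```

```text
travel [-0.5, -0.64, 7.58] roll -0.1 | tcp [ 0.5628 -0.3541  0.1479] yaw -175.44 j6end~ -53 t 16.65
```

Call:
arm_command --rows '[{"travel": [0, 0, 1.5], "roll": 0, "fingers": 63}, {"travel": [0, 0, 2.5], "roll": 0, "fingers": 63}, {"travel": [0, 0, 2.5], "roll": 0, "fingers": 63}, {"travel": [0, 0, 2.5], "roll": 0, "fingers": 63}, {"travel": [0, 0, 2.5], "roll": 0, "fingers": 63}]'

```text
time_s: 17.15
tcp_pos: [0.5667, -0.3538, 0.1302]
ee_rot: [[-0.997, -0.083, 0.001], [-0.083, 0.997, -0.001], [-0.001, -0.001, -1.0]]
wrist_force: [0.2, -0.1, 0.0]
gripper_width: 0.629
```

```bash
python3 -c "
from h import *
go(.5676,-.3597,.072,-175.3)"
```

```text
travel [-0.04, -0.59, 5.82] roll 0.1 | tcp [ 0.5667 -0.3538  0.1302] yaw -175.21 j6end~ -53 t 17.15
```

Call:
arm_command --rows '[{"travel": [0, -0.6, 2], "roll": 0, "fingers": 63}, {"travel": [0, -0.6, 4.5], "roll": 0, "fingers": 63}, {"travel": [0, -0.6, 5.8], "roll": 0, "fingers": 63}, {"travel": [0, -0.6, 5.8], "roll": 0, "fingers": 63}, {"travel": [0, -0.6, 5.8], "roll": 0, "fingers": 63}, {"travel": [0, -0.6, 5.8], "roll": 0, "fingers": 25}, {"travel": [0, -0.6, 5.8], "roll": 0, "fingers": 25}, {"travel": [0, -0.6, 5.8], "roll": 0, "fingers": 25}, {"travel": [0, -0.6, 5.8], "roll": 0, "fingers": 25}]'

```text
time_s: 18.05
tcp_pos: [0.567, -0.36, 0.0721]
ee_rot: [[-0.997, -0.083, 0.001], [-0.083, 0.997, -0.001], [-0.001, -0.001, -1.0]]
wrist_force: [0.7, 1.1, 2.6]
gripper_width: 0.439
```

Call:
arm_command --rows '[{"travel": [0, 0, -1], "roll": 0, "fingers": 25}, {"travel": [0, 0, -3], "roll": 0, "fingers": 25}, {"travel": [0, 0, -6], "roll": 0, "fingers": 25}, {"travel": [0, 0, -10], "roll": 0, "fingers": 25}, {"travel": [0, 0, -14], "roll": 0, "fingers": 25}, {"travel": [0, 0, -17], "roll": 0, "fingers": 25}, {"travel": [0, 0, -18], "roll": 0, "fingers": 25}, {"travel": [0, 0, -18], "roll": 0, "fingers": 25}]'

```text
time_s: 18.85
tcp_pos: [0.5668, -0.36, 0.2522]
ee_rot: [[-0.997, -0.082, 0.002], [-0.082, 0.997, -0.0], [-0.002, -0.001, -1.0]]
wrist_force: [0.2, 0.3, -2.0]
gripper_width: 0.444
```

```bash
python3 -c "
from h import *
go(.6034,.0337,.25,-175.3)"
```

```text
travel [-6.89, 38.93, 0.22] roll 0.0 | tcp [ 0.5668 -0.36    0.2522] yaw -175.27 j6end~ -88 t 18.85
```

Call:
arm_command --rows '[{"travel": [-0.2, 1, 0], "roll": 0, "fingers": 25}, {"travel": [-0.6, 3.5, 0], "roll": 0, "fingers": 25}, {"travel": [-1.3, 7.5, 0], "roll": 0, "fingers": 25}, {"travel": [-2.1, 12, 0], "roll": 0, "fingers": 25}, {"travel": [-3, 16.5, 0], "roll": 0, "fingers": 25}, {"travel": [-3.8, 21, 0], "roll": 0, "fingers": 25}, {"travel": [-4.6, 25.5, 0], "roll": 0, "fingers": 25}, {"travel": [-5.4, 30, 0], "roll": 0, "fingers": 25}, {"travel": [-6.1, 34, 0], "roll": 0, "fingers": 25}, {"travel": [-6.6, 36.7, 0], "roll": 0, "fingers": 25}]'

```text
time_s: 19.85
tcp_pos: [0.6005, 0.0145, 0.2481]
ee_rot: [[-0.996, -0.085, -0.005], [-0.085, 0.996, -0.0], [0.005, 0.0, -1.0]]
wrist_force: [-0.0, -0.6, -2.5]
gripper_width: 0.443
```

Call:
arm_command --rows '[{"travel": [-0.3, 1.5, 0], "roll": 0, "fingers": 25}, {"travel": [-0.3, 2.2, 1], "roll": 0, "fingers": 25}, {"travel": [-0.3, 2.2, 4], "roll": 0, "fingers": 25}, {"travel": [-0.3, 2.2, 7.5], "roll": 0, "fingers": 25}, {"travel": [-0.3, 2.2, 11], "roll": 0, "fingers": 25}, {"travel": [-0.3, 2.2, 14], "roll": 0, "fingers": 25}, {"travel": [-0.3, 2.2, 16], "roll": 0, "fingers": 25}, {"travel": [-0.3, 2.2, 16.5], "roll": 0, "fingers": 25}, {"travel": [-0.3, 2.2, 16.5], "roll": 0, "fingers": 25}, {"travel": [-0.3, 2.2, 16.5], "roll": 0, "fingers": 25}]'

```text
time_s: 20.85
tcp_pos: [0.6039, 0.0331, 0.087]
ee_rot: [[-0.997, -0.082, 0.002], [-0.082, 0.997, 0.0], [-0.002, -0.0, -1.0]]
wrist_force: [-0.7, 0.2, -2.5]
gripper_width: 0.444
```

```bash
python3 -c "
from h import *
go(.6034,.0337,.0776,-175.3);print(sense()['wrist_force'])"
```

```text
travel [0.05, 0.07, 0.94] roll 0.0 | tcp [0.6039 0.0331 0.087 ] yaw -175.28 j6end~ -88 t 20.85
[-0.74919971  0.24775548 -2.53754319]
```

Call:
arm_command --rows '[{"travel": [0, 0, 0.4], "roll": 0, "fingers": 25}, {"travel": [0, 0, 0.7], "roll": 0, "fingers": 25}, {"travel": [0, 0, 0.9], "roll": 0, "fingers": 25}, {"travel": [0, 0, 1.0], "roll": 0, "fingers": 25}, {"travel": [0, 0, 1.0], "roll": 0, "fingers": 25}, {"travel": [0, 0, 1.0], "roll": 0, "fingers": 25}]'

```text
time_s: 21.45
tcp_pos: [0.6038, 0.0336, 0.0782]
ee_rot: [[-0.997, -0.083, 0.002], [-0.083, 0.997, -0.0], [-0.002, -0.0, -1.0]]
wrist_force: [-1.7, -0.2, 5.2]
gripper_width: 0.447
```

Call:
arm_command --rows '[{"travel": [0, 0, 0], "roll": 0, "fingers": 63}, {"travel": [0, 0, 0], "roll": 0, "fingers": 63}, {"travel": [0, 0, 0], "roll": 0, "fingers": 63}, {"travel": [0, 0, -1.5], "roll": 0, "fingers": 63}, {"travel": [0, 0, -6], "roll": 0, "fingers": 63}, {"travel": [0, 0, -11], "roll": 0, "fingers": 63}, {"travel": [0, 0, -16], "roll": 0, "fingers": 63}, {"travel": [0, 0, -17.5], "roll": 0, "fingers": 63}, {"travel": [2, -4, -17.5], "roll": 0, "fingers": 63}]'

```text
time_s: 22.35
tcp_pos: [0.5898, -0.0055, 0.2547]
ee_rot: [[-0.996, -0.088, 0.009], [-0.088, 0.996, 0.002], [-0.009, 0.001, -1.0]]
wrist_force: [-0.2, -1.2, -0.6]
gripper_width: 0.634
```

```bash
python3 look.py .4853 -.277 .10 -175.3
```

```text
scene
  bench ([0.4997, -0.3495, 0.0771], 131, 0.0017)
  bench ([0.4857, -0.2769, 0.0769], 134, 0.0017)
  crate ([0.4943, -0.0886, 0.0913], 178, 0.0089)
  crate ([0.6355, 0.081, 0.09], 786, 0.0879)
  crate ([0.4769, 0.1216, 0.093], 121, 0.0054)
side
  bench ([0.4994, -0.349, 0.079], 117, 0.0024)
  bench ([0.4852, -0.2771, 0.0787], 130, 0.0021)
  bench ([0.4216, -0.2538, 0.0787], 137, 0.002)
  crate ([0.4827, -0.0777, 0.0905], 97, 0.0091)
  crate ([0.6135, -0.0647, 0.0921], 873, 0.0839)
  crate ([0.6038, 0.0336, 0.0841], 162, 0.0017)
  crate ([0.5948, 0.1146, 0.0838], 173, 0.0017)
  crate ([0.5447, 0.1671, 0.0932], 603, 0.0358)
travel [12.09, -25.76, 15.21] roll -0.1 | tcp [ 0.5852 -0.0106  0.2521] yaw -175.42 j6end~ -56 t 22.45
```

Call:
arm_command --rows '[{"travel": [2.2, -4.5, 0], "roll": 0, "fingers": 63}, {"travel": [4.2, -9, 0], "roll": 0, "fingers": 63}, {"travel": [6.3, -13.5, 0], "roll": 0, "fingers": 63}, {"travel": [8.4, -18, 1], "roll": 0, "fingers": 63}, {"travel": [10.5, -22, 4], "roll": 0, "fingers": 63}, {"travel": [12.1, -25.7, 7], "roll": 0, "fingers": 63}, {"travel": [12.1, -25.7, 11], "roll": 0, "fingers": 63}, {"travel": [12.1, -25.7, 13], "roll": 0, "fingers": 63}, {"travel": [12.1, -25.7, 13], "roll": 0, "fingers": 63}, {"travel": [12.1, -25.7, 13], "roll": 0, "fingers": 63}]'

```text
time_s: 23.45
tcp_pos: [0.4879, -0.2744, 0.1214]
ee_rot: [[-0.997, -0.083, 0.0], [-0.083, 0.997, -0.001], [-0.0, -0.001, -1.0]]
wrist_force: [-0.4, -0.1, 0.5]
gripper_width: 0.63
```

```bash
python3 -c "
from h import *
go(.4853,-.277,.072,-175.3)"
```

```text
travel [0.28, -0.23, 4.94] roll 0.1 | tcp [ 0.4879 -0.2744  0.1214] yaw -175.23 j6end~ -56 t 23.45
```

Call:
arm_command --rows '[{"travel": [0.3, -0.25, 2], "roll": 0, "fingers": 63}, {"travel": [0.3, -0.25, 4], "roll": 0, "fingers": 63}, {"travel": [0.3, -0.25, 4.9], "roll": 0, "fingers": 63}, {"travel": [0.3, -0.25, 4.9], "roll": 0, "fingers": 63}, {"travel": [0.3, -0.25, 4.9], "roll": 0, "fingers": 63}, {"travel": [0.3, -0.25, 4.9], "roll": 0, "fingers": 25}, {"travel": [0.3, -0.25, 4.9], "roll": 0, "fingers": 25}, {"travel": [0.3, -0.25, 4.9], "roll": 0, "fingers": 25}, {"travel": [0.3, -0.25, 4.9], "roll": 0, "fingers": 25}]'

```text
time_s: 24.35
tcp_pos: [0.4849, -0.277, 0.0728]
ee_rot: [[-0.997, -0.083, 0.001], [-0.083, 0.997, -0.0], [-0.001, -0.0, -1.0]]
wrist_force: [-0.4, 1.7, 3.8]
gripper_width: 0.443
```

Call:
arm_command --rows '[{"travel": [0, 0, -1], "roll": 0, "fingers": 25}, {"travel": [0, 0, -3], "roll": 0, "fingers": 25}, {"travel": [0, 0, -6], "roll": 0, "fingers": 25}, {"travel": [0, 0, -10], "roll": 0, "fingers": 25}, {"travel": [0, 0, -14], "roll": 0, "fingers": 25}, {"travel": [0, 0, -17], "roll": 0, "fingers": 25}, {"travel": [0, 0, -18], "roll": 0, "fingers": 25}, {"travel": [0, 0, -18], "roll": 0, "fingers": 25}]'

```text
time_s: 25.15
tcp_pos: [0.4846, -0.2769, 0.253]
ee_rot: [[-0.997, -0.082, 0.002], [-0.082, 0.997, -0.0], [-0.002, -0.0, -1.0]]
wrist_force: [-0.3, 0.6, -2.9]
gripper_width: 0.442
```

```bash
python3 -c "
from h import *
go(.6102,-.048,.078,-175.3)"
```

```text
travel [-14.36, 21.78, 17.53] roll 0.0 | tcp [ 0.4846 -0.2769  0.253 ] yaw -175.28 j6end~ -81 t 25.15
```

Call:
arm_command --rows '[{"travel": [-0.7, 1, 0], "roll": 0, "fingers": 25}, {"travel": [-2.2, 3.3, 0], "roll": 0, "fingers": 25}, {"travel": [-4.5, 6.8, 0], "roll": 0, "fingers": 25}, {"travel": [-7, 10.6, 0], "roll": 0, "fingers": 25}, {"travel": [-9.5, 14.4, 0], "roll": 0, "fingers": 25}, {"travel": [-11.8, 17.9, 0], "roll": 0, "fingers": 25}, {"travel": [-13.6, 20.6, 0], "roll": 0, "fingers": 25}, {"travel": [-14.3, 21.7, 0.5], "roll": 0, "fingers": 25}, {"travel": [-14.3, 21.7, 2], "roll": 0, "fingers": 25}, {"travel": [-14.3, 21.7, 5], "roll": 0, "fingers": 25}]'

```text
time_s: 26.15
tcp_pos: [0.6097, -0.048, 0.2013]
ee_rot: [[-0.996, -0.084, 0.001], [-0.084, 0.996, -0.0], [-0.001, -0.0, -1.0]]
wrist_force: [0.5, -0.2, -3.1]
gripper_width: 0.441
```

Call:
arm_command --rows '[{"travel": [0, 0, 3.5], "roll": 0, "fingers": 25}, {"travel": [0, 0, 7], "roll": 0, "fingers": 25}, {"travel": [0, 0, 10], "roll": 0, "fingers": 25}, {"travel": [0, 0, 11.3], "roll": 0, "fingers": 25}, {"travel": [0, 0, 11.3], "roll": 0, "fingers": 25}, {"travel": [0, 0, 11.3], "roll": 0, "fingers": 25}]'

```text
time_s: 26.75
tcp_pos: [0.6097, -0.049, 0.0896]
ee_rot: [[-0.997, -0.083, 0.001], [-0.083, 0.997, -0.0], [-0.001, -0.001, -1.0]]
wrist_force: [0.4, -0.3, -2.5]
gripper_width: 0.445
```

```bash
python3 -c "
from h import *
go(.6102,-.048,.0783,-175.3);print(sense()['wrist_force'])"
```

```text
travel [-0.06, 0.09, 1.13] roll 0.1 | tcp [ 0.6097 -0.049   0.0896] yaw -175.24 j6end~ -81 t 26.75
[ 0.35964006 -0.33678874 -2.4997107 ]
```

Call:
arm_command --rows '[{"travel": [0, 0, 0.5], "roll": 0, "fingers": 25}, {"travel": [0, 0, 0.9], "roll": 0, "fingers": 25}, {"travel": [0, 0, 1.1], "roll": 0, "fingers": 25}, {"travel": [0, 0, 1.2], "roll": 0, "fingers": 25}, {"travel": [0, 0, 1.2], "roll": 0, "fingers": 25}, {"travel": [0, 0, 1.2], "roll": 0, "fingers": 25}]'

```text
time_s: 27.35
tcp_pos: [0.6095, -0.0488, 0.0789]
ee_rot: [[-0.997, -0.083, 0.002], [-0.083, 0.997, -0.0], [-0.002, -0.0, -1.0]]
wrist_force: [-2.9, 1.5, 6.6]
gripper_width: 0.443
```

Call:
arm_command --rows '[{"travel": [0, 0, 0], "roll": 0, "fingers": 63}, {"travel": [0, 0, 0], "roll": 0, "fingers": 63}, {"travel": [0, 0, 0], "roll": 0, "fingers": 63}, {"travel": [0, 0, -1.5], "roll": 0, "fingers": 63}, {"travel": [0, 0, -6], "roll": 0, "fingers": 63}, {"travel": [0, 0, -11], "roll": 0, "fingers": 63}, {"travel": [0, 0, -16], "roll": 0, "fingers": 63}, {"travel": [0, 0, -17.5], "roll": 0, "fingers": 63}, {"travel": [3.3, -3.3, -17.5], "roll": 0, "fingers": 63}, {"travel": [6.5, -6.5, -17.5], "roll": 0, "fingers": 63}]'

```text
time_s: 28.35
tcp_pos: [0.5495, -0.1192, 0.2525]
ee_rot: [[-0.996, -0.085, 0.001], [-0.085, 0.996, 0.0], [-0.001, 0.0, -1.0]]
wrist_force: [1.2, -1.0, -1.4]
gripper_width: 0.629
```

```bash
python3 look.py .4216 -.2539 .10 -175.3
```

```text
scene
  bench ([0.4997, -0.3492, 0.077], 132, 0.0016)
  bench ([0.422, -0.2538, 0.0769], 101, 0.0018)
  crate ([0.4929, -0.0876, 0.0913], 183, 0.0086)
  crate ([0.6361, 0.0783, 0.0901], 784, 0.0878)
  crate ([0.4761, 0.1229, 0.0914], 131, 0.0053)
side
  bench ([0.4993, -0.3491, 0.0786], 120, 0.0022)
  bench ([0.4218, -0.254, 0.0785], 135, 0.0019)
  crate ([0.4832, -0.0768, 0.0913], 92, 0.0092)
  crate ([0.6123, -0.0649, 0.0918], 879, 0.0851)
  crate ([0.6096, -0.0492, 0.0841], 153, 0.0019)
  crate ([0.6034, 0.0335, 0.0842], 162, 0.0016)
  crate ([0.5946, 0.1148, 0.0842], 171, 0.0016)
  crate ([0.5442, 0.1675, 0.093], 604, 0.036)
travel [13.49, -12.2, 15.27] roll -0.2 | tcp [ 0.5465 -0.1217  0.2526] yaw -175.47 j6end~ -54 t 28.45
```

Call:
arm_command --rows '[{"travel": [3, -3, 0], "roll": 0, "fingers": 63}, {"travel": [6, -6, 0], "roll": 0, "fingers": 63}, {"travel": [9.5, -9, 1.5], "roll": 0, "fingers": 63}, {"travel": [12.5, -12, 5], "roll": 0, "fingers": 63}, {"travel": [13.4, -12.2, 9], "roll": 0, "fingers": 63}, {"travel": [13.4, -12.2, 12.5], "roll": 0, "fingers": 63}, {"travel": [13.4, -12.2, 13], "roll": 0, "fingers": 63}, {"travel": [13.4, -12.2, 13], "roll": 0, "fingers": 63}, {"travel": [13.4, -12.2, 13], "roll": 0, "fingers": 63}]'

```text
time_s: 29.35
tcp_pos: [0.4281, -0.2519, 0.1238]
ee_rot: [[-0.996, -0.084, 0.003], [-0.084, 0.996, -0.001], [-0.003, -0.002, -1.0]]
wrist_force: [-0.3, 0.7, 0.2]
gripper_width: 0.635
```

```bash
python3 -c "
from h import *
go(.4218,-.2539,.072,-175.3)"
```

```text
travel [0.66, -0.13, 5.18] roll 0.1 | tcp [ 0.4281 -0.2519  0.1238] yaw -175.18 j6end~ -54 t 29.35
```

Call:
arm_command --rows '[{"travel": [0.6, -0.15, 1.5], "roll": 0, "fingers": 63}, {"travel": [0.6, -0.15, 3.8], "roll": 0, "fingers": 63}, {"travel": [0.6, -0.15, 5.1], "roll": 0, "fingers": 63}, {"travel": [0.6, -0.15, 5.1], "roll": 0, "fingers": 63}, {"travel": [0.6, -0.15, 5.1], "roll": 0, "fingers": 63}, {"travel": [0.6, -0.15, 5.1], "roll": 0, "fingers": 25}, {"travel": [0.6, -0.15, 5.1], "roll": 0, "fingers": 25}, {"travel": [0.6, -0.15, 5.1], "roll": 0, "fingers": 25}, {"travel": [0.6, -0.15, 5.1], "roll": 0, "fingers": 25}]'

```text
time_s: 30.25
tcp_pos: [0.4209, -0.2537, 0.0719]
ee_rot: [[-0.997, -0.083, 0.001], [-0.083, 0.997, -0.0], [-0.001, -0.0, -1.0]]
wrist_force: [0.2, 1.6, 4.4]
gripper_width: 0.444
```

Call:
arm_command --rows '[{"travel": [0, 0, -1], "roll": 0, "fingers": 25}, {"travel": [0, 0, -3], "roll": 0, "fingers": 25}, {"travel": [0, 0, -6], "roll": 0, "fingers": 25}, {"travel": [0, 0, -10], "roll": 0, "fingers": 25}, {"travel": [0, 0, -14], "roll": 0, "fingers": 25}, {"travel": [0, 0, -17], "roll": 0, "fingers": 25}, {"travel": [0, 0, -18], "roll": 0, "fingers": 25}, {"travel": [0, 0, -18], "roll": 0, "fingers": 25}]'

```text
time_s: 31.05
tcp_pos: [0.4204, -0.2536, 0.2519]
ee_rot: [[-0.997, -0.082, 0.002], [-0.082, 0.997, 0.0], [-0.002, -0.0, -1.0]]
wrist_force: [0.9, -0.3, -2.9]
gripper_width: 0.442
```

```bash
python3 -c "
from h import *
go(.5099,.1082,.078,-175.3)"
```

```text
travel [-11.86, 35.32, 17.41] roll 0.0 | tcp [ 0.4204 -0.2536  0.2519] yaw -175.28 j6end~ -97 t 31.05
```

Call:
arm_command --rows '[{"travel": [-0.3, 1, 0], "roll": 0, "fingers": 25}, {"travel": [-1.2, 3.5, 0], "roll": 0, "fingers": 25}, {"travel": [-2.5, 7.5, 0], "roll": 0, "fingers": 25}, {"travel": [-4, 12, 0], "roll": 0, "fingers": 25}, {"travel": [-5.5, 16.5, 0], "roll": 0, "fingers": 25}, {"travel": [-7, 21, 0], "roll": 0, "fingers": 25}, {"travel": [-8.5, 25.5, 0], "roll": 0, "fingers": 25}, {"travel": [-10, 29.8, 0], "roll": 0, "fingers": 25}, {"travel": [-11, 33, 0], "roll": 0, "fingers": 25}, {"travel": [-11.6, 34.5, 0], "roll": 0, "fingers": 25}]'

```text
time_s: 32.05
tcp_pos: [0.5065, 0.1026, 0.2483]
ee_rot: [[-0.996, -0.086, -0.005], [-0.086, 0.996, -0.002], [0.005, -0.001, -1.0]]
wrist_force: [-0.2, 0.3, -2.4]
gripper_width: 0.443
```

Call:
arm_command --rows '[{"travel": [-0.2, 0.8, 0], "roll": 0, "fingers": 25}, {"travel": [-0.2, 0.8, 1], "roll": 0, "fingers": 25}, {"travel": [-0.2, 0.8, 4], "roll": 0, "fingers": 25}, {"travel": [-0.2, 0.8, 7.5], "roll": 0, "fingers": 25}, {"travel": [-0.2, 0.8, 11], "roll": 0, "fingers": 25}, {"travel": [-0.2, 0.8, 14], "roll": 0, "fingers": 25}, {"travel": [-0.2, 0.8, 16], "roll": 0, "fingers": 25}, {"travel": [-0.2, 0.8, 16.4], "roll": 0, "fingers": 25}, {"travel": [-0.2, 0.8, 16.4], "roll": 0, "fingers": 25}, {"travel": [-0.2, 0.8, 16.4], "roll": 0, "fingers": 25}]'

```text
time_s: 33.05
tcp_pos: [0.5095, 0.1076, 0.0882]
ee_rot: [[-0.997, -0.082, 0.002], [-0.082, 0.997, 0.001], [-0.002, 0.001, -1.0]]
wrist_force: [-0.8, 0.1, -2.0]
gripper_width: 0.44
```

```bash
python3 -c "
from h import *
go(.5099,.1082,.0778,-175.3);print(sense()['wrist_force'])"
```

```text
travel [-0.05, 0.06, 1.04] roll 0.0 | tcp [0.5095 0.1076 0.0882] yaw -175.29 j6end~ -97 t 33.05
[-0.81411703  0.13641281 -1.9803267 ]
```

Call:
arm_command --rows '[{"travel": [0, 0, 0.5], "roll": 0, "fingers": 25}, {"travel": [0, 0, 0.8], "roll": 0, "fingers": 25}, {"travel": [0, 0, 1.0], "roll": 0, "fingers": 25}, {"travel": [0, 0, 1.1], "roll": 0, "fingers": 25}, {"travel": [0, 0, 1.1], "roll": 0, "fingers": 25}, {"travel": [0, 0, 1.1], "roll": 0, "fingers": 25}]'

```text
time_s: 33.65
tcp_pos: [0.5092, 0.108, 0.078]
ee_rot: [[-0.997, -0.084, 0.002], [-0.084, 0.997, 0.0], [-0.002, -0.0, -1.0]]
wrist_force: [-4.1, -0.6, 7.9]
gripper_width: 0.441
```

Call:
arm_command --rows '[{"travel": [0, 0, 0], "roll": 0, "fingers": 63}, {"travel": [0, 0, 0], "roll": 0, "fingers": 63}, {"travel": [0, 0, 0], "roll": 0, "fingers": 63}, {"travel": [0, 0, -1.5], "roll": 0, "fingers": 63}, {"travel": [0, 0, -6], "roll": 0, "fingers": 63}, {"travel": [0, 0, -11], "roll": 0, "fingers": 63}, {"travel": [0, 0, -16], "roll": 0, "fingers": 63}, {"travel": [0, 0, -17.5], "roll": 0, "fingers": 63}, {"travel": [0.5, -5, -17.5], "roll": 0, "fingers": 63}, {"travel": [1, -10, -17.5], "roll": 0, "fingers": 63}]'

```text
time_s: 34.65
tcp_pos: [0.5073, 0.0079, 0.2519]
ee_rot: [[-0.996, -0.086, 0.002], [-0.086, 0.996, 0.001], [-0.002, 0.001, -1.0]]
wrist_force: [0.7, -0.2, -0.7]
gripper_width: 0.628
```

```bash
python3 look.py .4995 -.3491 .12 -175.3
```

```text
scene
  bench ([0.4997, -0.3494, 0.0771], 131, 0.0016)
  crate ([0.4938, -0.0876, 0.0924], 193, 0.0093)
  crate ([0.6358, 0.0802, 0.0904], 789, 0.0885)
  crate ([0.4762, 0.1231, 0.0919], 125, 0.0056)
  crate ([0.5115, 0.1074, 0.0841], 55, 0.0012)
side
  bench ([0.4995, -0.3489, 0.0787], 123, 0.0023)
  crate ([0.4827, -0.0764, 0.0921], 90, 0.0093)
  crate ([0.6136, -0.0647, 0.0918], 876, 0.0846)
  crate ([0.6093, -0.0488, 0.0841], 147, 0.0017)
  crate ([0.6036, 0.0333, 0.0842], 161, 0.0018)
  crate ([0.5093, 0.1077, 0.0841], 184, 0.0015)
  crate ([0.5946, 0.1146, 0.084], 173, 0.0016)
  crate ([0.5455, 0.167, 0.0921], 611, 0.0361)
travel [3.4, -35.14, 13.14] roll -0.3 | tcp [0.5063 0.004  0.2512] yaw -175.56 j6end~ -50 t 34.75
```

Call:
arm_command --rows '[{"travel": [0.5, -5, 0], "roll": 0, "fingers": 63}, {"travel": [1, -10, 0], "roll": 0, "fingers": 63}, {"travel": [1.5, -15, 0], "roll": 0, "fingers": 63}, {"travel": [2, -19.8, 0], "roll": 0, "fingers": 63}, {"travel": [2.5, -24.4, 2], "roll": 0, "fingers": 63}, {"travel": [3, -29, 4], "roll": 0, "fingers": 63}, {"travel": [3.3, -33, 7], "roll": 0, "fingers": 63}, {"travel": [3.4, -35, 11], "roll": 0, "fingers": 63}, {"travel": [3.4, -35, 13], "roll": 0, "fingers": 63}, {"travel": [3.4, -35, 13], "roll": 0, "fingers": 63}]'

```text
time_s: 35.75
tcp_pos: [0.4998, -0.3432, 0.1167]
ee_rot: [[-0.997, -0.081, -0.008], [-0.081, 0.997, 0.004], [0.008, 0.004, -1.0]]
wrist_force: [-0.4, 1.0, 0.5]
gripper_width: 0.636
```

```bash
python3 -c "
from h import *
go(.4996,-.3491,.072,-175.3)"
```

```text
travel [0.03, -0.61, 4.47] roll -0.1 | tcp [ 0.4998 -0.3432  0.1167] yaw -175.37 j6end~ -50 t 35.75
```

Call:
arm_command --rows '[{"travel": [0.2, -0.55, 0], "roll": 0, "fingers": 63}, {"travel": [0.2, -0.55, 0], "roll": 0, "fingers": 63}, {"travel": [0.2, -0.55, 0], "roll": 0, "fingers": 63}]'

```text
time_s: 36.05
tcp_pos: [0.5017, -0.3494, 0.1231]
ee_rot: [[-0.997, -0.083, 0.003], [-0.083, 0.997, -0.001], [-0.003, -0.002, -1.0]]
wrist_force: [0.0, -0.3, -0.4]
gripper_width: 0.627
```

```bash
python3 -c "
from h import *
go(.4996,-.3491,.072,-175.3)"
```

```text
travel [0.22, 0.06, 5.11] roll 0.1 | tcp [ 0.5017 -0.3494  0.1231] yaw -175.22 j6end~ -50 t 36.05
```

Call:
arm_command --rows '[{"travel": [0.15, 0, 1.5], "roll": 0, "fingers": 63}, {"travel": [0.15, 0, 3.7], "roll": 0, "fingers": 63}, {"travel": [0.15, 0, 5], "roll": 0, "fingers": 63}, {"travel": [0.15, 0, 5], "roll": 0, "fingers": 63}, {"travel": [0.15, 0, 5], "roll": 0, "fingers": 63}, {"travel": [0.15, 0, 5], "roll": 0, "fingers": 25}, {"travel": [0.15, 0, 5], "roll": 0, "fingers": 25}, {"travel": [0.15, 0, 5], "roll": 0, "fingers": 25}, {"travel": [0.15, 0, 5], "roll": 0, "fingers": 25}]'

```text
time_s: 36.95
tcp_pos: [0.4994, -0.3496, 0.0719]
ee_rot: [[-0.997, -0.083, 0.001], [-0.083, 0.997, -0.0], [-0.001, -0.001, -1.0]]
wrist_force: [-0.3, 1.8, 2.0]
gripper_width: 0.446
```

Call:
arm_command --rows '[{"travel": [0, 0, -1], "roll": 0, "fingers": 25}, {"travel": [0, 0, -3], "roll": 0, "fingers": 25}, {"travel": [0, 0, -6], "roll": 0, "fingers": 25}, {"travel": [0, 0, -10], "roll": 0, "fingers": 25}, {"travel": [0, 0, -14], "roll": 0, "fingers": 25}, {"travel": [0, 0, -17], "roll": 0, "fingers": 25}, {"travel": [0, 0, -18], "roll": 0, "fingers": 25}, {"travel": [0, 0, -18], "roll": 0, "fingers": 25}]'

```text
time_s: 37.75
tcp_pos: [0.4992, -0.3495, 0.2522]
ee_rot: [[-0.997, -0.082, 0.002], [-0.082, 0.997, -0.0], [-0.002, -0.001, -1.0]]
wrist_force: [0.2, -0.2, -3.1]
gripper_width: 0.439
```

```bash
python3 -c "
from h import *
go(.5235,-.0552,.078,-175.3)"
```

```text
travel [-4.8, 29.14, 17.41] roll 0.0 | tcp [ 0.4992 -0.3495  0.2522] yaw -175.28 j6end~ -79 t 37.75
```

Call:
arm_command --rows '[{"travel": [-0.2, 1, 0], "roll": 0, "fingers": 25}, {"travel": [-0.6, 3.5, 0], "roll": 0, "fingers": 25}, {"travel": [-1.2, 7.5, 0], "roll": 0, "fingers": 25}, {"travel": [-2, 12, 0], "roll": 0, "fingers": 25}, {"travel": [-2.7, 16.5, 0], "roll": 0, "fingers": 25}, {"travel": [-3.5, 21, 0], "roll": 0, "fingers": 25}, {"travel": [-4.1, 25, 0], "roll": 0, "fingers": 25}, {"travel": [-4.5, 27.7, 0], "roll": 0, "fingers": 25}, {"travel": [-4.7, 28.8, 0], "roll": 0, "fingers": 25}, {"travel": [-4.8, 29.1, 1], "roll": 0, "fingers": 25}]'

```text
time_s: 38.75
tcp_pos: [0.5229, -0.0542, 0.2403]
ee_rot: [[-0.996, -0.085, -0.0], [-0.085, 0.996, -0.0], [0.0, -0.0, -1.0]]
wrist_force: [0.6, -0.4, -2.3]
gripper_width: 0.445
```

Call:
arm_command --rows '[{"travel": [0, 0, 3], "roll": 0, "fingers": 25}, {"travel": [0, 0, 6.5], "roll": 0, "fingers": 25}, {"travel": [0, 0, 10], "roll": 0, "fingers": 25}, {"travel": [0, 0, 13], "roll": 0, "fingers": 25}, {"travel": [0, 0, 15], "roll": 0, "fingers": 25}, {"travel": [0, 0, 15.4], "roll": 0, "fingers": 25}, {"travel": [0, 0, 15.4], "roll": 0, "fingers": 25}, {"travel": [0, 0, 15.4], "roll": 0, "fingers": 25}]'

```text
time_s: 39.55
tcp_pos: [0.5235, -0.0559, 0.0878]
ee_rot: [[-0.997, -0.082, 0.002], [-0.082, 0.997, -0.0], [-0.002, -0.0, -1.0]]
wrist_force: [-0.2, 0.2, -2.2]
gripper_width: 0.441
```

```bash
python3 -c "
from h import *
go(.5235,-.0552,.0778,-175.3);print(sense()['wrist_force'])"
```

```text
travel [-0.0, 0.07, 1.0] roll 0.0 | tcp [ 0.5235 -0.0559  0.0878] yaw -175.28 j6end~ -79 t 39.55
[-0.22994025  0.22855968 -2.21705641]
```

Call:
arm_command --rows '[{"travel": [0, 0, 0.5], "roll": 0, "fingers": 25}, {"travel": [0, 0, 0.8], "roll": 0, "fingers": 25}, {"travel": [0, 0, 1.0], "roll": 0, "fingers": 25}, {"travel": [0, 0, 1.1], "roll": 0, "fingers": 25}, {"travel": [0, 0, 1.1], "roll": 0, "fingers": 25}, {"travel": [0, 0, 1.1], "roll": 0, "fingers": 25}]'

```text
time_s: 40.15
tcp_pos: [0.5235, -0.0554, 0.0779]
ee_rot: [[-0.997, -0.083, 0.002], [-0.083, 0.997, -0.0], [-0.002, -0.0, -1.0]]
wrist_force: [-2.3, 0.9, 6.3]
gripper_width: 0.443
```

Call:
arm_command --rows '[{"travel": [0, 0, 0], "roll": 0, "fingers": 63}, {"travel": [0, 0, 0], "roll": 0, "fingers": 63}, {"travel": [0, 0, 0], "roll": 0, "fingers": 63}, {"travel": [0, 0, -1.5], "roll": 0, "fingers": 63}, {"travel": [0, 0, -6], "roll": 0, "fingers": 63}, {"travel": [0, 0, -11], "roll": 0, "fingers": 63}, {"travel": [0, 0, -16], "roll": 0, "fingers": 63}, {"travel": [0, 0, -17.5], "roll": 0, "fingers": 63}, {"travel": [0.2, 5, -17.5], "roll": 0, "fingers": 63}, {"travel": [0.4, 10, -17.5], "roll": 0, "fingers": 63}]'

```text
time_s: 41.15
tcp_pos: [0.5107, 0.0439, 0.252]
ee_rot: [[-0.997, -0.079, 0.002], [-0.079, 0.997, 0.001], [-0.002, 0.001, -1.0]]
wrist_force: [1.3, 0.9, -1.1]
gripper_width: 0.636
```

Call:
arm_command --rows '[{"travel": [0.3, 4, 0], "roll": 0, "fingers": 63}, {"travel": [0.5, 7.7, 0], "roll": 0, "fingers": 63}, {"travel": [0.5, 7.7, 0], "roll": 0, "fingers": 63}, {"travel": [0.5, 7.7, 0], "roll": 0, "fingers": 63}, {"travel": [0.5, 7.7, 0], "roll": 0, "fingers": 63}, {"travel": [0.5, 7.7, 0], "roll": 0, "fingers": 63}]'

```text
time_s: 41.75
tcp_pos: [0.4993, 0.119, 0.251]
ee_rot: [[-0.997, -0.081, -0.0], [-0.081, 0.997, -0.0], [0.0, -0.0, -1.0]]
wrist_force: [0.3, -0.4, -0.2]
gripper_width: 0.628
```

```bash
python3 look.py .4747 .2947 .079 170.1; python3 - <<'E'
from h import *
p,d,T,P=shot('wrist','w2'); np.savez('w2.npz',P=P,d=d,p=p)
Q=P[d>0]
for z0,z1 in ((.095,.107),(.03,.04)):
    R=Q[(Q[:,2]>z0)&(Q[:,2]<z1)&(abs(Q[:,0]-.444)<.02)&(abs(Q[:,1]-.121)<.02)]; print('pin',len(R),R.mean(0) if len(R) else '',np.median(R,0) if len(R) else '')
E
```

```text
scene
  crate ([0.4938, -0.0885, 0.0919], 188, 0.009)
  crate ([0.6357, 0.081, 0.09], 790, 0.0871)
  crate ([0.4763, 0.1215, 0.0915], 125, 0.0052)
  crate ([0.5105, 0.1076, 0.0834], 56, 0.0012)
side
  crate ([0.4824, -0.0768, 0.0906], 88, 0.0098)
  crate ([0.5437, -0.0991, 0.0917], 287, 0.0159)
  crate ([0.5229, -0.0554, 0.0844], 156, 0.0018)
  crate ([0.6099, -0.0483, 0.0849], 58, 0.0018)
  crate ([0.6501, 0.0634, 0.0921], 309, 0.0361)
  crate ([0.5812, 0.054, 0.084], 170, 0.0015)
  crate ([0.5094, 0.1078, 0.0845], 184, 0.0016)
  crate ([0.595, 0.1146, 0.0842], 172, 0.0017)
  crate ([0.5439, 0.1666, 0.0922], 597, 0.0358)
travel [1.04, 17.71, 17.21] roll 14.5 | tcp [0.4994 0.1191 0.2511] yaw -175.36 j6end~ -132 t 41.85
pin 148 [0.44732244 0.12011795 0.10163975] [0.44482601 0.11979664 0.10161542]
pin 12 [0.45795757 0.11215923 0.03897069] [0.45839823 0.10782095 0.0390905 ]
```

View pics/w2.png

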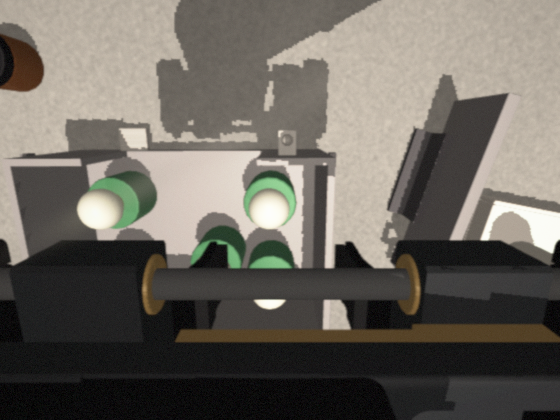

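The flasks in the crate show as upright. P2 is now at (0.581, 0.054) instead of (0.6036, 0.033); this is the announced knock, since the arm was not near it. It's still upright and clear of its neighbours. The upper pintle is at pixel (287,140) and the gate is at right.

Call:
arm_command --rows '[{"travel": [0.2, 4, 0], "roll": 4, "fingers": 50}, {"travel": [0.5, 9, 0], "roll": 8, "fingers": 50}, {"travel": [0.7, 13, 1], "roll": 12, "fingers": 50}, {"travel": [1.0, 17, 3], "roll": 14.5, "fingers": 50}, {"travel": [1.0, 17.7, 5], "roll": 14.5, "fingers": 50}, {"travel": [1.0, 17.7, 6], "roll": 14.5, "fingers": 50}, {"travel": [1.0, 17.7, 6], "roll": 14.5, "fingers": 50}, {"travel": [1.0, 17.7, 6], "roll": 14.5, "fingers": 50}, {"travel": [1.0, 17.7, 6], "roll": 14.5, "fingers": 50}]'

```text
time_s: 42.8
tcp_pos: [0.4755, 0.2951, 0.1925]
ee_rot: [[-0.985, 0.171, 0.002], [0.171, 0.985, 0.001], [-0.002, 0.002, -1.0]]
wrist_force: [0.1, -0.3, 0.4]
gripper_width: 0.5
```

```bash
python3 - <<'E'
from h import *
w=np.load('w2.npz'); Q=w['P'][w['d']>0]
R=Q[(Q[:,2]>.097)&(Q[:,2]<.108)&(np.hypot(Q[:,0]-.4446,Q[:,1]-.1205)<.011)]
print('pin',len(R),R.mean(0),cv2.minEnclosingCircle((R[:,:2]*1000).astype(np.float32)))
p,d,T,P=shot('wrist','w3'); Q=P[d>0]
G=Q[(Q[:,2]>.097)&(Q[:,2]<.108)&(abs(Q[:,0]-.475)<.13)&(abs(Q[:,1]-.295)<.06)]
print(len(G),cv2.minAreaRect((G[:,:2]*1000).astype(np.float32)),G[:,2].mean())
go(.4747,.2947,.079,170.1)
E
```

```text
pin 103 [0.44301462 0.11971959 0.10180732] ((443.1800842285156, 119.5527114868164), 4.949547290802002)
3159 ((475.9778137207031, 293.7106628417969), (12.027775764465332, 174.7986602783203), 79.87628173828125) 0.1014744956042363
travel [0.08, -0.08, 11.35] roll 0.1 | tcp [0.4754 0.2952 0.1925] yaw 170.17 j6end~ -132 t 42.85
```

View pics/w3.png

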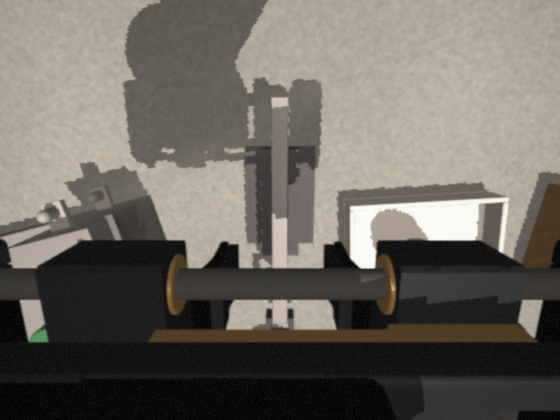

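Call:
arm_command --rows '[{"travel": [-0.1, -0.14, 3], "roll": 0, "fingers": 50}, {"travel": [-0.1, -0.14, 6.5], "roll": 0, "fingers": 50}, {"travel": [-0.1, -0.14, 9.5], "roll": 0, "fingers": 50}, {"travel": [-0.1, -0.14, 11], "roll": 0, "fingers": 50}, {"travel": [-0.1, -0.14, 11.3], "roll": 0, "fingers": 50}, {"travel": [-0.1, -0.14, 11.3], "roll": 0, "fingers": 50}, {"travel": [-0.1, -0.14, 11.3], "roll": 0, "fingers": 25}, {"travel": [-0.1, -0.14, 11.3], "roll": 0, "fingers": 10}, {"travel": [-0.1, -0.14, 11.3], "roll": 0, "fingers": 5}, {"travel": [-0.1, -0.14, 11.3], "roll": 0, "fingers": 5}]'

```text
time_s: 43.85
tcp_pos: [0.4756, 0.2943, 0.0787]
ee_rot: [[-0.986, 0.17, 0.001], [0.17, 0.986, 0.001], [-0.001, 0.001, -1.0]]
wrist_force: [-0.5, 0.7, -0.3]
gripper_width: 0.219
```

Call:
arm_command --rows '[{"travel": [0, 0, 0], "roll": 0, "fingers": 5}, {"travel": [0, 0, 0], "roll": 0, "fingers": 5}, {"travel": [0, 0, -1], "roll": 0, "fingers": 5}, {"travel": [0, 0, -3], "roll": 0, "fingers": 5}, {"travel": [0, 0, -6], "roll": 0, "fingers": 5}, {"travel": [0, 0, -9], "roll": 0, "fingers": 5}, {"travel": [0, 0, -11], "roll": 0, "fingers": 5}, {"travel": [0, 0, -11], "roll": 0, "fingers": 5}, {"travel": [0, 0, -11], "roll": 0, "fingers": 5}]'

```text
time_s: 44.75
tcp_pos: [0.4747, 0.2937, 0.1875]
ee_rot: [[-0.985, 0.17, -0.001], [0.17, 0.985, -0.0], [0.001, -0.0, -1.0]]
wrist_force: [-0.7, -0.2, -2.6]
gripper_width: 0.137
```

```bash
python3 -c "
from h import *
go(.38,.03,.19,-85.25);print(sense()['wrist_force'],sense()['gripper_width'],sense()['joints'])"
```

```text
travel [4.85, -27.6, -0.23] roll -104.5 | tcp [0.4747 0.2937 0.1875] yaw 170.21 j6end~ 0 t 44.75
[-0.66630673 -0.15862776 -2.59017196] 0.1372107006670138 [ 4.83502527e+01  1.77907391e+01 -1.29077174e+01 -6.16639323e-02
 -5.93489108e+01 -1.48107450e+02]
```

Call:
arm_command --rows '[{"travel": [0.3, -1, -1.5], "roll": -4, "fingers": 5}, {"travel": [0.8, -3, -3], "roll": -12, "fingers": 5}, {"travel": [1.4, -6, -3], "roll": -20, "fingers": 5}, {"travel": [2, -9.5, -3], "roll": -28, "fingers": 5}, {"travel": [2.6, -13, -3], "roll": -36, "fingers": 5}, {"travel": [3.2, -16.5, -3], "roll": -44, "fingers": 5}, {"travel": [3.8, -19.5, -3], "roll": -52, "fingers": 5}, {"travel": [4.3, -22.5, -3], "roll": -60, "fingers": 5}, {"travel": [4.8, -25, -3], "roll": -68, "fingers": 5}, {"travel": [5, -26.3, -3], "roll": -76, "fingers": 5}]'

```text
time_s: 45.75
tcp_pos: [0.3791, 0.0412, 0.2162]
ee_rot: [[-0.399, -0.917, -0.005], [-0.917, 0.399, -0.002], [0.003, 0.004, -1.0]]
wrist_force: [0.8, -0.4, -1.6]
gripper_width: 0.135
```

Call:
arm_command --rows '[{"travel": [0, 0, 0], "roll": -8, "fingers": 5}, {"travel": [0, 0, 0], "roll": -16, "fingers": 5}, {"travel": [0, 0, 0], "roll": -23, "fingers": 5}, {"travel": [0, 0, 0], "roll": -27, "fingers": 5}, {"travel": [0, 0, 0], "roll": -28.5, "fingers": 5}, {"travel": [0, 0, 0], "roll": -28.5, "fingers": 5}, {"travel": [0, 0, 0], "roll": -28.5, "fingers": 5}, {"travel": [0, 0, 0], "roll": -28.5, "fingers": 5}]'

```text
time_s: 46.55
tcp_pos: [0.3814, 0.0433, 0.2178]
ee_rot: [[0.082, -0.997, -0.001], [-0.997, -0.082, -0.0], [0.0, 0.001, -1.0]]
wrist_force: [-0.6, -0.2, -2.5]
gripper_width: 0.136
```

```bash
python3 - <<'E'
from h import *
go(.40,.0194+.0028,.121,-85.25);print(sense()['wrist_force'],sense()['gripper_width'],sense()['joints'].round(1))
p,d,T,P=shot('wrist','w4'); np.savez('w4.npz',P=P,d=d,T=T)
E
```

```text
travel [2.25, -1.69, 9.68] roll -0.1 | tcp [0.3814 0.0433 0.2178] yaw -85.3 j6end~ 2 t 46.55
[-0.6457665  -0.24945538 -2.47384295] 0.13590451688745012 [ 31.1  -1.6 -31.7  -0.  -59.9 -26.4]
```

View pics/w4.png

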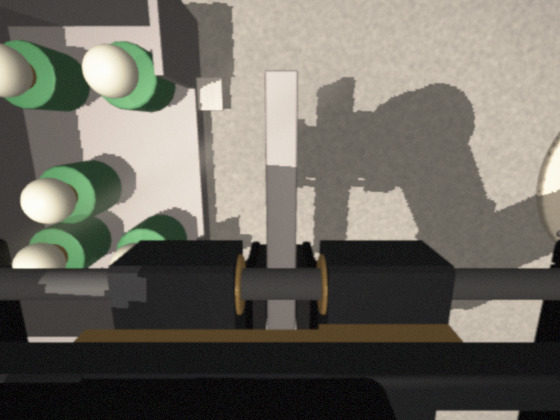

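The gate hangs straight in the gripper (panel from (281,70) down to the fingers), its free end towards -y. The sockets are hidden behind the gripper, so I'll work out where the axis is from the panel's visible end.

```bash
python3 - <<'E'
from h import *
w=np.load('w4.npz'); Q=w['P'][w['d']>0]; s=sense(); t=s['tcp_pos']
G=Q[(abs(Q[:,0]-t[0])<.03)&(Q[:,1]<t[1]-.02)&(Q[:,1]>t[1]-.12)&(Q[:,2]>.15)]
zt=np.percentile(G[:,2],90); print('top z',zt,'rel tcp',zt-t[2]); G=G[abs(G[:,2]-zt)<.006]
r=cv2.minAreaRect((G[:,:2]*1000).astype(np.float32)); b=cv2.boxPoints(r)/1000; print(r,b.round(4).tolist())
b=b[np.argsort(b[:,1])]; end=b[:2].mean(0); oth=b[2:].mean(0); u=(oth-end)/np.linalg.norm(oth-end)
print('end',end,'yaw',np.degrees(np.arctan2(-u[0],u[1])),'axis',end+u*.188,'axis-tcp',end+u*.188-t[:2],'top z slope',np.polyfit(G[:,1],G[:,2],1))
for n in ('scene','side'):
    p,d,T,P=shot(n,n+'g'); Q=P[d>0]
    S=Q[(abs(Q[:,0]-t[0])<.05)&(Q[:,1]>.115)&(Q[:,1]<.17)&(Q[:,2]>.12)&(Q[:,2]<.26)]
    print(n,len(S),S.mean(0) if len(S) else '', np.percentile(S,[2,98],axis=0) if len(S) else '')
E
```

```text
top z 0.3239019767686582 rel tcp 0.1059869329453354
((381.3356628417969, 19.85222625732422), (60.19256591796875, 9.250240325927734), 2.9683215618133545) [[0.35100001096725464, 0.02290000021457672], [0.351500004529953, 0.013700000010430813], [0.4115999937057495, 0.01679999940097332], [0.41119998693466187, 0.026000000536441803]]
end [0.38157517 0.01523331] yaw 2.9683216 axis [0.37183982 0.20298105] axis-tcp [-0.00957049  0.15967282] top z slope [-0.30127018  0.32785175]
scene 396 [0.37737462 0.13448637 0.19635986] [[0.36213507 0.11567219 0.14780139]
 [0.38604946 0.15555752 0.24102194]]
side 444 [0.37137038 0.14017841 0.19723081] [[0.35986703 0.11717319 0.14997774]
 [0.38348655 0.15699215 0.24241981]]
```

```bash
python3 - <<'E'
import cv2
im=cv2.imread('pics/sideg.png'); cv2.imwrite('pics/sidec.png',cv2.resize(im[110:330,160:400],None,fx=2.5,fy=2.5,interpolation=cv2.INTER_CUBIC))
E
```

```text
(no output)
```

View pics/sidec.png

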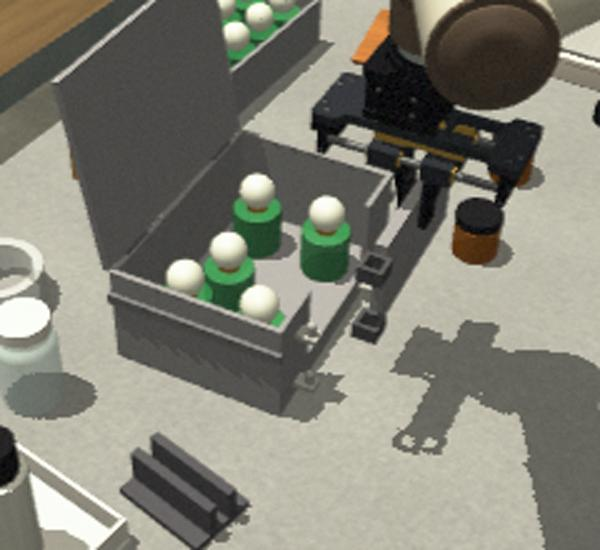

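The gate is level with both sockets showing, at crop pixels (373,263) and (368,327); the rack is empty. The first panel fit picked up the gripper, so I'll redo it.

```bash
cat > gfit.py <<'E'
from h import *
def fit(P,d,t,ztop):
    Q=P[d>0]
    G=Q[(abs(Q[:,0]-t[0])<.03)&(Q[:,1]<t[1]-.025)&(Q[:,1]>t[1]-.12)&(abs(Q[:,2]-ztop)<.006)]
    r=cv2.minAreaRect((G[:,:2]*1000).astype(np.float32)); b=cv2.boxPoints(r)/1000
    b=b[np.argsort(b[:,1])]; end=b[:2].mean(0); oth=b[2:].mean(0); u=(oth-end)/np.linalg.norm(oth-end)
    print(len(G),r,'end',end,'yaw',np.degrees(np.arctan2(-u[0],u[1])),'axis',end+u*.188,'slope',np.polyfit(G[:,1],G[:,2],1)[0],'z',G[:,2].mean(),'tcp',t)
    return end+u*.188
E
python3 - <<'E'
from gfit import *
w=np.load('w4.npz'); t=sense()['tcp_pos']; a=fit(w['P'],w['d'],t,t[2]+.023)
q=np.load('w2.npz')
for n in ('scene','side'):
    p,d,T,P=shot(n); Q=P[d>0]
    R=Q[(Q[:,2]>.096)&(Q[:,2]<.108)&(np.hypot(Q[:,0]-.4432,Q[:,1]-.1196)<.012)]
    print(n,len(R),R.mean(0) if len(R) else '')
    S=Q[(abs(Q[:,0]-a[0])<.03)&(abs(Q[:,1]-a[1])<.03)&(Q[:,2]>.222)&(Q[:,2]<.236)]
    if len(S)>5: print('  socket top',len(S),cv2.minAreaRect((S[:,:2]*1000).astype(np.float32)))
E
```

```text
5280 ((386.22930908203125, -12.500001907348633), (12.078941345214844, 62.799129486083984), 4.67571496963501) end [ 0.38878888 -0.04379507] yaw 4.675721 axis [0.37346384 0.14357927] slope -0.0010805552773017022 z 0.24095115755818286 tcp [0.38149544 0.0433517  0.21805447]
scene 3 [0.44128171 0.12062713 0.10109297]
  socket top 108 ((373.5118103027344, 134.684326171875), (27.42382049560547, 42.78955078125), 3.1414413452148438)
side 16 [0.44077264 0.12255513 0.10089435]
  socket top 143 ((372.6225891113281, 135.6404571533203), (24.77225112915039, 43.24584197998047), 3.1196346282958984)
```

Call:
arm_command --rows '[{"travel": [1, 0, 1.5], "roll": 0, "fingers": 5}, {"travel": [2.4, -0.2, 4], "roll": 0, "fingers": 5}, {"travel": [2.4, -0.2, 7], "roll": 0, "fingers": 5}, {"travel": [2.4, -0.2, 9], "roll": 0, "fingers": 5}, {"travel": [2.4, -0.2, 9.7], "roll": 0, "fingers": 5}, {"travel": [2.4, -0.2, 9.7], "roll": 0, "fingers": 5}, {"travel": [2.5, -1.5, 9.7], "roll": 0, "fingers": 5}, {"travel": [2.7, -3, 9.7], "roll": 0, "fingers": 5}, {"travel": [2.9, -4.5, 9.7], "roll": 0, "fingers": 5}, {"travel": [2.9, -4.5, 9.7], "roll": 0, "fingers": 5}]'

```text
time_s: 47.8
tcp_pos: [0.4328, 0.0191, 0.1227]
ee_rot: [[0.083, -0.997, 0.005], [-0.997, -0.083, 0.001], [-0.001, -0.006, -1.0]]
wrist_force: [-1.0, -0.0, -2.2]
gripper_width: 0.133
```

```bash
cat > g5.py <<'E'
from gfit import *
import sys
t=sense()['tcp_pos']; p,d,T,P=shot('wrist'); a=fit(P,d,t,t[2]+.023)
print('err to pin(.4432,.1196):',np.array([.4432,.1196])-a, sense()['wrist_force'])
go(.4512,.0193,.121,-85.25)
p,d,T,P=shot('side','side'+sys.argv[1]); im=p[:,:,::-1]
cv2.imwrite('pics/c'+sys.argv[1]+'.png',cv2.resize(im[190:270,240:350],None,fx=6,fy=6,interpolation=cv2.INTER_CUBIC))
E
python3 g5.py a
```

```text
5291 ((437.6252746582031, -36.8844108581543), (12.048599243164062, 62.469139099121094), 4.657560348510742) end [ 0.44016153 -0.06801584] yaw 4.6575546 axis [0.42489588 0.11936334] slope 0.0013128971330742404 z 0.14572396975292384 tcp [0.43282322 0.01906439 0.1226722 ]
err to pin(.4432,.1196): [0.01830412 0.00023666] [-0.64087419  0.57393015 -2.39633807]
travel [0.1, -2.03, 0.12] roll -0.0 | tcp [0.4309 0.0186 0.1221] yaw -85.29 j6end~ 2 t 47.85
```

View pics/ca.png

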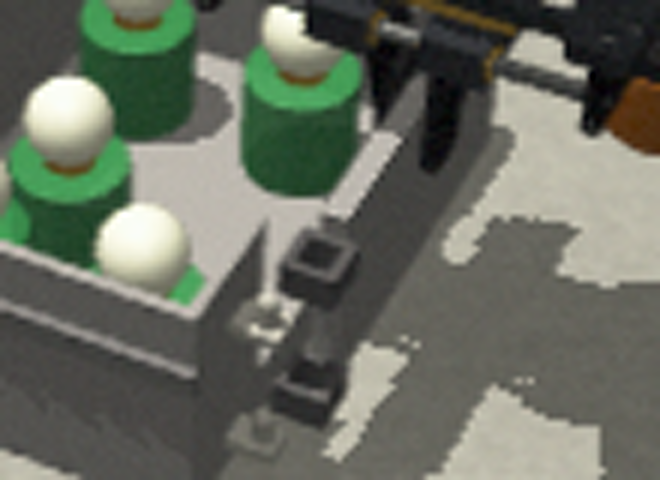

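The gate's square sockets (318,265) and (308,395) are just in front of the pintles (267,315) and (262,430), at the right height. Moving in over the pins.

Call:
arm_command --rows '[{"travel": [0, -0.6, 0], "roll": 0, "fingers": 5}, {"travel": [0.1, -1.2, 0], "roll": 0, "fingers": 5}, {"travel": [0.1, -1.7, 0], "roll": 0, "fingers": 5}, {"travel": [0.1, -1.9, 0], "roll": 0, "fingers": 5}, {"travel": [0.1, -1.9, 0], "roll": 0, "fingers": 5}, {"travel": [0.1, -1.9, 0], "roll": 0, "fingers": 5}, {"travel": [0.1, -1.9, 0], "roll": 0, "fingers": 5}]'

```text
time_s: 48.6
tcp_pos: [0.4475, 0.0187, 0.121]
ee_rot: [[0.083, -0.997, -0.0], [-0.997, -0.083, -0.0], [0.0, 0.0, -1.0]]
wrist_force: [0.6, 0.7, -2.2]
gripper_width: 0.134
```

```bash
python3 g5.py b
```

```text
5289 ((452.4205627441406, -37.14667510986328), (12.03515911102295, 62.570037841796875), 4.679393291473389) end [ 0.4549728  -0.06832741] yaw 4.6794066 axis [0.4396357  0.11904594] slope -0.000476385801427595 z 0.14412698213746628 tcp [0.44752043 0.01866736 0.12102353]
err to pin(.4432,.1196): [0.00356431 0.00055406] [ 0.91948959 -0.31741526 -2.81207573]
travel [-0.03, -0.37, 0.01] roll -0.0 | tcp [0.4476 0.0187 0.1211] yaw -85.26 j6end~ 2 t 48.65
```

View pics/cb.png

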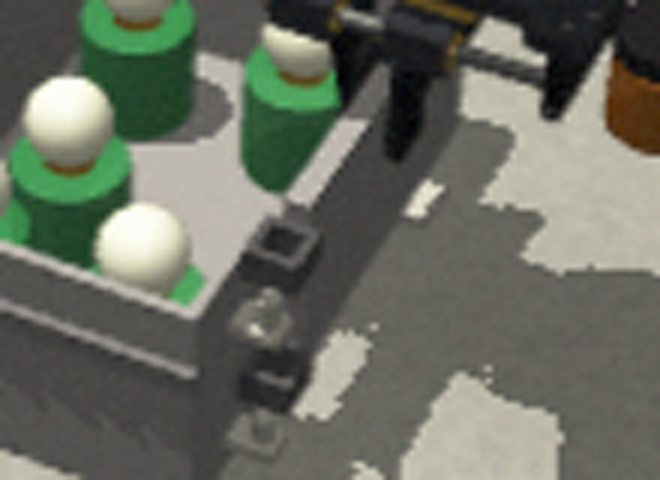

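```bash
python3 - <<'E'
from h import *
def proj(n,X):
    c,f=K(n); T=pose(n); q=T[:3,:3].T@(np.array(X)-T[:3,3]); return np.array([f*q[0]/q[2]+c['cx'],f*q[1]/q[2]+c['cy']])
for nm,X in (('pinH tip',(.4432,.1196,.104)),('pinH foot',(.4432,.1196,.088)),('pinL tip',(.4432,.1196,.036)),('pinL foot',(.4432,.1196,.020)),('sockH top',(.4396,.1190,.050+.084)),('sockH bot',(.4396,.1190,.050+.068)),('sockL top',(.4396,.1190,.050+.016))):
    u=proj('side',X); print(nm,((u-[240,190])*6).round(1), proj('scene',X).round(1))
p,d,T,P=shot('scene'); cv2.imwrite('pics/scb.png',cv2.resize(p[170:240,290:370,::-1],None,fx=5,fy=5,interpolation=cv2.INTER_CUBIC))
im=cv2.imread('pics/cb.png')
for X,c in (((.4432,.1196,.104),(0,0,255)),((.4432,.1196,.036),(0,0,255)),((.4396,.1190,.134),(255,0,0)),((.4396,.1190,.066),(255,0,0)),((.4432,.1196,.088),(0,255,255))):
    cv2.circle(im,tuple(((proj('side',X)-[240,190])*6).astype(int).tolist()),4,c,-1)
cv2.imwrite('pics/cb2.png',im[180:470,150:400].repeat(2,0).repeat(2,1))
E
```

```text
pinH tip [265.7 291.2] [322.5 194.6]
pinH foot [264.3 319.5] [321.9 198.4]
pinL tip [259.9 407.8] [320.3 210. ]
pinL foot [258.6 433.9] [319.8 213.4]
sockH top [277.1 239.2] [323.9 186.4]
sockH bot [275.5 268.5] [323.3 190.3]
sockL top [270.7 359.9] [321.6 202.4]
```

View pics/cb2.png

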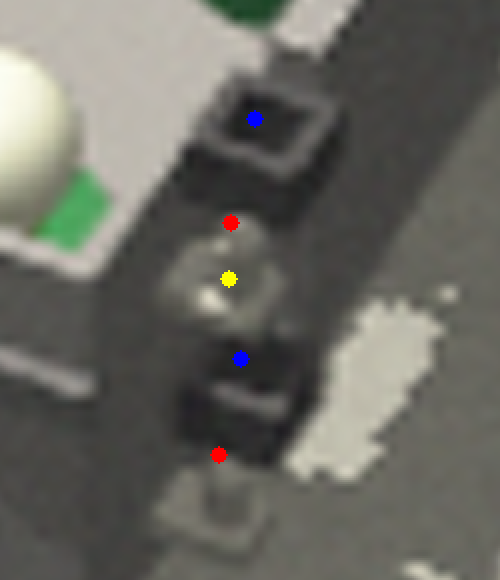

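The projections agree within about 1.5 mm: the socket appears about 1–2 mm further out than computed. I'll split the difference, lower part way and check the force.

Call:
arm_command --rows '[{"travel": [0, -0.25, 0], "roll": 0, "fingers": 5}, {"travel": [-0.05, -0.45, 0], "roll": 0, "fingers": 5}, {"travel": [-0.05, -0.45, 0], "roll": 0, "fingers": 5}, {"travel": [-0.05, -0.45, 0.5], "roll": 0, "fingers": 5}, {"travel": [-0.05, -0.45, 1.0], "roll": 0, "fingers": 5}, {"travel": [-0.05, -0.45, 1.4], "roll": 0, "fingers": 5}, {"travel": [-0.05, -0.45, 1.7], "roll": 0, "fingers": 5}, {"travel": [-0.05, -0.45, 1.9], "roll": 0, "fingers": 5}, {"travel": [-0.05, -0.45, 1.9], "roll": 0, "fingers": 5}, {"travel": [-0.05, -0.45, 1.9], "roll": 0, "fingers": 5}]'

```text
time_s: 49.75
tcp_pos: [0.4523, 0.0196, 0.1021]
ee_rot: [[0.083, -0.997, 0.0], [-0.997, -0.083, -0.0], [0.0, -0.0, -1.0]]
wrist_force: [0.1, 0.1, -1.5]
gripper_width: 0.136
```

```bash
python3 g5.py c; python3 -c "
import cv2;im=cv2.imread('pics/cc.png');cv2.imwrite('pics/cc2.png',im[180:470,150:400].repeat(2,0).repeat(2,1))"
```

```text
5293 ((464.4441223144531, -47.285606384277344), (24.73147201538086, 86.34221649169922), 5.564828395843506) end [ 0.46863052 -0.09025325] yaw 5.5648556 axis [0.4503997  0.09686072] slope 0.0010193817997969303 z 0.12520584822271405 tcp [0.45233521 0.01961341 0.10213275]
err to pin(.4432,.1196): [-0.0071997   0.02273928] [ 0.44225254 -0.56230496 -2.36980507]
travel [0.02, 0.12, -1.88] roll -0.0 | tcp [0.4524 0.0196 0.1022] yaw -85.26 j6end~ 2 t 49.8
```

View pics/cc2.png

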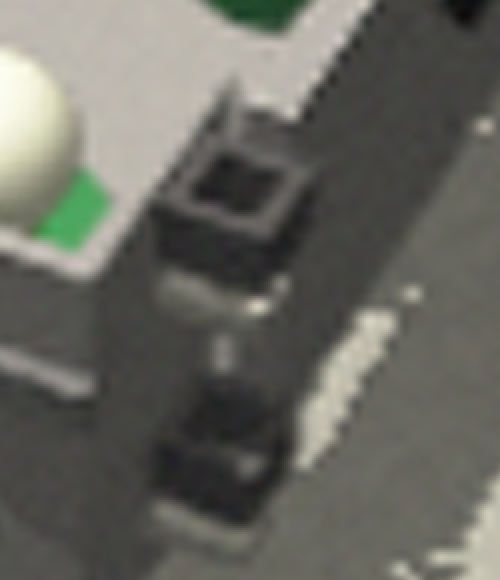

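Both sockets now sit over their pins with only the bracket edges visible below, (220,295) and (205,520), and no contact force. Lowering the rest of the way.

Call:
arm_command --rows '[{"travel": [0, 0, 0.3], "roll": 0, "fingers": 5}, {"travel": [0, 0, 0.6], "roll": 0, "fingers": 5}, {"travel": [0, 0, 0.9], "roll": 0, "fingers": 5}, {"travel": [0, 0, 1.1], "roll": 0, "fingers": 5}, {"travel": [0, 0, 1.2], "roll": 0, "fingers": 5}, {"travel": [0, 0, 1.2], "roll": 0, "fingers": 5}]'

```text
time_s: 50.45
tcp_pos: [0.4522, 0.0195, 0.0904]
ee_rot: [[0.083, -0.997, -0.0], [-0.997, -0.083, -0.0], [0.0, 0.0, -1.0]]
wrist_force: [-1.0, -0.7, 2.5]
gripper_width: 0.135
```

Call:
arm_command --rows '[{"travel": [0, 0, 0], "roll": 0, "fingers": 20}, {"travel": [0, 0, 0], "roll": 0, "fingers": 35}, {"travel": [0, 0, 0], "roll": 0, "fingers": 40}, {"travel": [0, 0, 0], "roll": 0, "fingers": 40}]'

```text
time_s: 50.85
tcp_pos: [0.4524, 0.0197, 0.0901]
ee_rot: [[0.083, -0.997, 0.0], [-0.997, -0.083, 0.0], [-0.0, -0.0, -1.0]]
wrist_force: [0.4, 0.0, 0.6]
gripper_width: 0.364
```

```bash
python3 -c "
from h import *
print(sense()['wrist_force'],sense()['tcp_pos'],sense()['gripper_width'])
p,d,T,P=shot('wrist'); Q=P[d>0]
G=Q[(abs(Q[:,0]-.455)<.018)&(Q[:,1]<-.01)&(Q[:,1]>-.065)&(Q[:,2]>.1)&(Q[:,2]<.13)]
print(np.percentile(G[:,2],[10,50,90]),cv2.minAreaRect((G[:,:2]*1000).astype(np.float32)))"
```

```text
[0.37987065 0.03293399 0.56011992] [0.45241922 0.01966542 0.09012225] 0.3638866817907243
[0.11257766 0.11348549 0.1143741 ] ((461.4197998046875, -37.23833465576172), (20.57451820373535, 56.03786849975586), 4.609296798706055)
```

The gate is hung: its top is at z = 0.1135 (0.114 expected), the yaw matches the crate, and it is released. Next: rise, go over the lid, and push it down from behind.

Call:
arm_command --rows '[{"travel": [0, 0, -1], "roll": 0, "fingers": 40}, {"travel": [0, 0, -3.5], "roll": 0, "fingers": 40}, {"travel": [0, 0, -7], "roll": 0, "fingers": 30}, {"travel": [0, 0, -11], "roll": 0, "fingers": 0}, {"travel": [0, 0, -16], "roll": 0, "fingers": 0}, {"travel": [0, 0, -21], "roll": 0, "fingers": 0}, {"travel": [0, 0, -26], "roll": 0, "fingers": 0}, {"travel": [0, 0, -29], "roll": 0, "fingers": 0}, {"travel": [0, 0, -29], "roll": 0, "fingers": 0}, {"travel": [0, 0, -29], "roll": 0, "fingers": 0}]'

```text
time_s: 51.9
tcp_pos: [0.4519, 0.0196, 0.3808]
ee_rot: [[0.082, -0.997, 0.001], [-0.997, -0.082, 0.001], [-0.001, -0.002, -1.0]]
wrist_force: [-0.1, -0.1, -1.0]
gripper_width: 0.008
```

```bash
cat > lid.py <<'E'
from h import *
import sys
H=np.array([.6548,.0368,.118]); ex=np.array([.9966,.0828,0])
t=sense()['tcp_pos']; D=t-H; print('X %.1f Y %.1f Z %.1f mm'%(D@ex*1e3,(D@[-.0828,.9966,0])*1e3,t[2]*1e3),'F',sense()['wrist_force'].round(1),'grip',sense()['gripper_width'].round(3),'t',sense()['time_s'])
for n in ('side','scene'):
    p,d,T,P=shot(n,n+'_lid'); Q=P[d>0]-H; A=np.stack([Q@ex,Q@[-.0828,.9966,0],Q[:,2]],1)
    r=np.hypot(A[:,0],A[:,2]); m=(r>.06)&(r<.22)&(abs(A[:,1])>.07)&(abs(A[:,1])<.135)&(A[:,2]>.0)
    a=np.degrees(np.arctan2(A[m,2],-A[m,0])); h,e=np.histogram(a,90,(0,120)); k=h.argmax(); print(n,'lid angle ~',e[k],h[k], 'max z',(Q[m,2].max()+.118).round(4))
E
python3 lid.py
```

```text
Traceback (most recent call last):
  File "lid.py", line 4, in <module>
    t=sense()['tcp_pos']; D=t-H; print('X %.1f Y %.1f Z %.1f mm'%(D@ex*1e3,(D@[-.0828,.9966,0])*1e3,t[2]*1e3),'F',sense()['wrist_force'].round(1),'grip',sense()['gripper_width'].round(3),'t',sense()['time_s'])
                                                                                                                                                         ^^^^^^^^^^^^^^^^^^^^^^^^^^^^^^
AttributeError: 'float' object has no attribute 'round'
```

```bash
sed -i "s/\['gripper_width'\].round(3)/['gripper_width']/" lid.py; python3 lid.py
```

```text
X -203.7 Y -0.3 Z 380.8 mm F [-0.1 -0.1 -1. ] grip 0.008124952571958468 t 51.9
side lid angle ~ 98.66666666666666 942 max z 0.3311
scene lid angle ~ 101.33333333333333 753 max z 0.3298
```

Call:
arm_command --rows '[{"travel": [0, -4, 0], "roll": 0, "fingers": 0}, {"travel": [0, -8, 0], "roll": 0, "fingers": 0}, {"travel": [0, -12, 0], "roll": 0, "fingers": 0}, {"travel": [0, -16, 0], "roll": 0, "fingers": 0}, {"travel": [0, -20, 0], "roll": 0, "fingers": 0}, {"travel": [0, -24, 0], "roll": 0, "fingers": 0}, {"travel": [0, -27.5, 0], "roll": 0, "fingers": 0}, {"travel": [0, -27.5, 0], "roll": 0, "fingers": 0}, {"travel": [0, -27.5, 0], "roll": 0, "fingers": 0}, {"travel": [0, -27.5, 0], "roll": 0, "fingers": 0}]'

```text
time_s: 53.0
tcp_pos: [0.7255, 0.0421, 0.3801]
ee_rot: [[0.083, -0.997, -0.001], [-0.997, -0.083, -0.001], [0.001, 0.001, -1.0]]
wrist_force: [-0.2, -1.2, 0.3]
gripper_width: 0.005
```

```bash
python3 lid.py
```

```text
X 70.9 Y -0.6 Z 380.1 mm F [-0.2 -1.2  0.3] grip 0.004860047625986117 t 53.0
side lid angle ~ 98.66666666666666 953 max z 0.3306
scene lid angle ~ 101.33333333333333 470 max z 0.3304
```

View pics/side_lid.png

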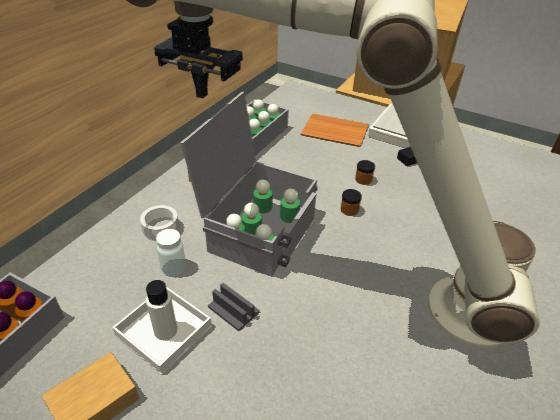

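The gate hangs across the front with its sockets on the pins (285,240)/(285,260). Five flasks are in the crate and the fingers are behind the lid. Pushing the lid now.

Call:
arm_command --rows '[{"travel": [0, 0, 2.5], "roll": 0, "fingers": 0}, {"travel": [0, 0, 5], "roll": 0, "fingers": 0}, {"travel": [0, 0, 6.4], "roll": 0, "fingers": 0}, {"travel": [0, 0, 6.4], "roll": 0, "fingers": 0}, {"travel": [0, 0.8, 6.4], "roll": 0, "fingers": 0}, {"travel": [0, 1.6, 6.4], "roll": 0, "fingers": 0}, {"travel": [0, 2.4, 6.3], "roll": 0, "fingers": 0}, {"travel": [0, 3.2, 6.2], "roll": 0, "fingers": 0}, {"travel": [0, 4, 6.1], "roll": 0, "fingers": 0}, {"travel": [0, 4.8, 6.1], "roll": 0, "fingers": 0}]'

```text
time_s: 54.1
tcp_pos: [0.6784, 0.0383, 0.3207]
ee_rot: [[0.083, -0.997, 0.003], [-0.997, -0.083, 0.0], [-0.0, -0.003, -1.0]]
wrist_force: [1.6, 0.6, 2.5]
gripper_width: 0.007
```

```bash
python3 lid.py
```

```text
X 23.6 Y -0.5 Z 320.7 mm F [1.6 0.6 2.5] grip 0.007142662436303519 t 54.1
side lid angle ~ 90.66666666666666 1179 max z 0.3326
scene lid angle ~ 93.33333333333333 815 max z 0.3325
```

Call:
arm_command --rows '[{"travel": [0, 1.4, 0.1], "roll": 0, "fingers": 0}, {"travel": [0, 2.7, 0.2], "roll": 0, "fingers": 0}, {"travel": [0, 4.0, 0.35], "roll": 0, "fingers": 0}, {"travel": [0, 5.3, 0.6], "roll": 0, "fingers": 0}, {"travel": [0, 6.6, 1.0], "roll": 0, "fingers": 0}, {"travel": [0, 7.9, 1.4], "roll": 0, "fingers": 0}, {"travel": [0, 9.1, 1.9], "roll": 0, "fingers": 0}, {"travel": [0, 10.2, 2.6], "roll": 0, "fingers": 0}, {"travel": [0, 11.4, 3.3], "roll": 0, "fingers": 0}, {"travel": [0, 12.4, 4.0], "roll": 0, "fingers": 0}]'

```text
time_s: 55.2
tcp_pos: [0.5539, 0.0279, 0.2785]
ee_rot: [[0.082, -0.997, -0.002], [-0.997, -0.082, -0.0], [0.0, 0.002, -1.0]]
wrist_force: [0.4, 0.7, 1.6]
gripper_width: 0.006
```

```bash
python3 lid.py
```

```text
X -101.3 Y -0.5 Z 278.5 mm F [0.4 0.7 1.6] grip 0.005531560064052593 t 55.2
side lid angle ~ 53.33333333333333 103 max z 0.2904
scene lid angle ~ 52.0 1190 max z 0.2885
```

Call:
arm_command --rows '[{"travel": [0, 1.0, 0.8], "roll": 0, "fingers": 0}, {"travel": [0, 2.0, 1.7], "roll": 0, "fingers": 0}, {"travel": [0, 2.9, 2.7], "roll": 0, "fingers": 0}, {"travel": [0, 3.7, 3.7], "roll": 0, "fingers": 0}, {"travel": [0, 4.4, 4.8], "roll": 0, "fingers": 0}, {"travel": [0, 5.1, 5.9], "roll": 0, "fingers": 0}, {"travel": [0, 5.7, 7.1], "roll": 0, "fingers": 0}, {"travel": [0, 6.2, 8.2], "roll": 0, "fingers": 0}, {"travel": [0, 6.5, 9.1], "roll": 0, "fingers": 0}, {"travel": [0, 6.7, 9.9], "roll": 0, "fingers": 0}]'

```text
time_s: 56.3
tcp_pos: [0.4877, 0.0225, 0.1793]
ee_rot: [[0.083, -0.997, -0.001], [-0.997, -0.083, -0.0], [0.0, 0.001, -1.0]]
wrist_force: [0.2, -0.0, 1.3]
gripper_width: 0.004
```

```bash
python3 lid.py
```

```text
X -167.7 Y -0.5 Z 179.3 mm F [ 0.2 -0.   1.3] grip 0.004103478108229051 t 56.3
side lid angle ~ 16.0 382 max z 0.1774
scene lid angle ~ 14.666666666666666 962 max z 0.1752
```

Call:
arm_command --rows '[{"travel": [0, 0.1, 0.5], "roll": 0, "fingers": 0}, {"travel": [0, 0.2, 1.0], "roll": 0, "fingers": 0}, {"travel": [0, 0.3, 1.5], "roll": 0, "fingers": 0}, {"travel": [0, 0.4, 2.0], "roll": 0, "fingers": 0}, {"travel": [0, 0.5, 2.4], "roll": 0, "fingers": 0}, {"travel": [0, 0.5, 2.8], "roll": 0, "fingers": 0}, {"travel": [0, 0.5, 3.2], "roll": 0, "fingers": 0}, {"travel": [0, 0.5, 3.5], "roll": 0, "fingers": 0}, {"travel": [0, 0.5, 3.8], "roll": 0, "fingers": 0}, {"travel": [0, 0.5, 4.0], "roll": 0, "fingers": 0}]'

```text
time_s: 57.4
tcp_pos: [0.483, 0.0221, 0.1397]
ee_rot: [[0.083, -0.997, -0.001], [-0.997, -0.083, -0.0], [0.0, 0.001, -1.0]]
wrist_force: [-1.1, -0.1, 0.7]
gripper_width: 0.003
```

Call:
arm_command --rows '[{"travel": [0, 0, 0.15], "roll": 0, "fingers": 0}, {"travel": [0, 0, 0.3], "roll": 0, "fingers": 0}, {"travel": [0, 0, 0.35], "roll": 0, "fingers": 0}, {"travel": [0, 0, 0.35], "roll": 0, "fingers": 0}]'

```text
time_s: 57.8
tcp_pos: [0.4832, 0.0221, 0.1374]
ee_rot: [[0.083, -0.997, 0.0], [-0.997, -0.083, -0.0], [0.0, -0.0, -1.0]]
wrist_force: [-2.9, -0.2, 6.1]
gripper_width: 0.007
```

```bash
python3 lid.py
```

```text
X -172.2 Y -0.4 Z 137.4 mm F [-2.9 -0.2  6.1] grip 0.006773184402773594 t 57.8
side lid angle ~ 2.6666666666666665 453 max z 0.132
scene lid angle ~ 1.3333333333333333 669 max z 0.1318
```

Call:
arm_command --rows '[{"travel": [0, 0, 0.1], "roll": 0, "fingers": 0}, {"travel": [0, 0, 0.2], "roll": 0, "fingers": 0}, {"travel": [0, 0, 0.2], "roll": 0, "fingers": 0}]'

```text
time_s: 58.2
tcp_pos: [0.4832, 0.0221, 0.1373]
ee_rot: [[0.084, -0.996, 0.001], [-0.996, -0.084, -0.001], [0.001, -0.001, -1.0]]
wrist_force: [-7.2, 1.7, 17.4]
gripper_width: 0.004
```

Call:
arm_command --rows '[{"travel": [0, 0, -1], "roll": 0, "fingers": 0}, {"travel": [0, 0, -5], "roll": 0, "fingers": 0}, {"travel": [0, 0, -10], "roll": 0, "fingers": 0}, {"travel": [0, 0, -15], "roll": 0, "fingers": 0}, {"travel": [0, 2, -19], "roll": 0, "fingers": 0}, {"travel": [0, 2, -19], "roll": 0, "fingers": 0}, {"travel": [0, 2, -19], "roll": 0, "fingers": 0}]'

```text
time_s: 58.9
tcp_pos: [0.4632, 0.0207, 0.3255]
ee_rot: [[0.083, -0.997, 0.003], [-0.997, -0.083, 0.002], [-0.002, -0.003, -1.0]]
wrist_force: [0.4, 0.1, -0.7]
gripper_width: 0.002
```

```bash
python3 lid.py; python3 - <<'E'
from h import *
H=np.array([.6548,.0368,.118]); ex=np.array([.9966,.0828,0]); ey=np.array([-.0828,.9966,0])
for n in ('scene','side','wrist'):
    p,d,T,P=shot(n,n+'_end'); Q=P[d>0]; D=Q-H; X,Y=D@ex,D@ey
    m=(X<-.02)&(X>-.205)&(abs(Y)<.13)&(abs(Q[:,2]-.126)<.015)
    c=np.polyfit(X[m],Q[m,2],1); print(n,'lid plane z at hinge %.4f edge %.4f'%(c[1],c[1]-.213*c[0]),m.sum())
    if n!='wrist':
        m=(X>-.235)&(X<-.19)&(Y>-.09)&(Y<.05)&(Q[:,2]>.03)&(Q[:,2]<.105)
        if m.sum()>20: print('  gate face X median',np.median(X[m])-0+.095,'yaw slope',np.polyfit(Y[m],X[m],1)[0],m.sum())
        R=Q[(abs(Q[:,0]-.572)<.06)&(abs(Q[:,1]-.424)<.06)&(Q[:,2]>.05)&(Q[:,2]<.19)]; print('  tall',R.mean(0),R[:,2].max())
E
```

```text
X -192.3 Y -0.2 Z 325.5 mm F [ 0.4  0.1 -0.7] grip 0.0019983755417571254 t 58.9
side lid angle ~ 2.6666666666666665 731 max z 0.1322
scene lid angle ~ 1.3333333333333333 694 max z 0.1309
scene lid plane z at hinge 0.1256 edge 0.1253 5313
  tall [0.58320004 0.42166722 0.11694103] 0.1575718388769103
side lid plane z at hinge 0.1265 edge 0.1265 4536
  gate face X median -0.11534829942389002 yaw slope -0.000508489639741872 381
  tall [0.55833195 0.43199261 0.11455154] 0.15855371280901065
wrist lid plane z at hinge 0.1257 edge 0.1257 33298
```

View pics/side_end.png

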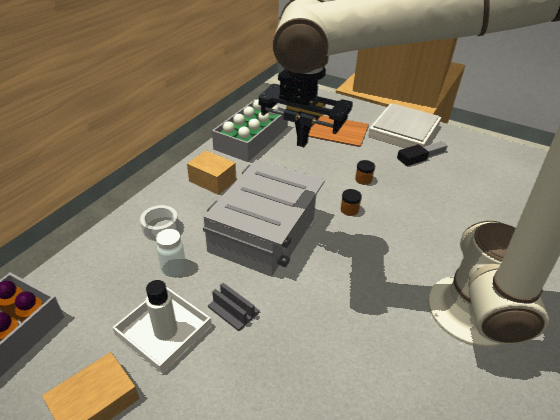

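The lid lies flat on the crate at z ≈ 0.126 at both hinge and edge. The gate face is at crate x = -115 mm, parallel to the front. The bottle stands in the tray, and both jars are where they were.

```bash
python3 -c "
from station import *
print(finish_job())"
```

```text
the job is handed in; nothing more can be done
None
```

The crate is packed and closed, and the job was handed in at about 59 s of the 210 s allowed.

**What I did**
1. I moved the tall bottle out of the crate and stood it upright in the returns tray.
2. I set all five loose flasks upright inside the crate.
3. I hung the gate on both pintles, fully down.
4. Only then I pushed the lid down slowly until it was closed.

**Last checks**
- **Lid:** flat, with its top at z ≈ 0.126 m at both the hinge and the free edge in all three cameras. The rough angle histogram in my lid script read 1–3° for the closed lid because it measures the top face.
- **Gate:** just before the lid went down, its top was at 0.1135 m, against 0.114 m expected. After closing, its front face was at crate x = -115 mm, parallel to the front wall, as it should be when hung.
- **Bottle:** upright in the tray, with its cap at about 0.157 m.
- **Flasks:** all five were upright (ball centres at about 0.084 m) when last measured, before the gate went on. The lid closed flat above them, so I could not check them afterwards.

**What was not perfect**
- One flask already in the crate shifted about 3 cm during the run while the arm was not near it. It stayed upright and clear of its neighbours, so I left it there.
- The first flask was released with the wrist force still showing its weight, so it may have dropped a millimetre or two. I felt the other four touch the floor before letting go.

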